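# Bolt, tug-check and turn over a solder carrier

### The arm

A 6-joint arm with a two-finger parallel gripper is mounted at the origin on a cart in front of the work surface, level with it; the furniture and walls round the work are solid. World frame = base frame: x ahead of the robot, y to its left, z up, the work surface at z = 0. Lengths are in m, angles in rad, forces in N, time in s.
With the tool pointing down it reaches from about 0.375 to 0.975 m from the base axis. Payload 3.8 kg.
Tool frame: the origin (TCP) lies on the mounting face of the last link; the fingertips stand 173 mm ahead of it and the grasp point (between the pads) lies 155 mm ahead of it (bot.hold_point_z is the distance from the TCP to the grasp point, in m); z points along the fingers, y is the line along which they close (so a half turn about z gives the same grasp; the last joint's range is limited). The gripper opens to 85 mm and grips with 20 to 120 N. Pads are 22 mm wide; open, the fingers measure 114 mm over their backs; the gripper's body (76 mm by 85 mm) begins 54 mm behind the grasp point. The pads swing forward as they close: fully open they stand 13 mm farther back than shut.
Start: joints at [1.089, 0.264, 1.604, -0, 1.274, -0.037], TCP at [0.29, 0.609, 0.405] pointing down, gripper open.
Joint ranges: [-2.63, 2.63], [-0.94, 2.18], [0.31, 2.57], [-1.31, 4.45], [0, 2.66], [-2.55, 2.55]. Speed limits (rad/s): [2.57, 2.57, 3.14, 3.14, 3.14, 3.14].

### API

Orientations are given as a rotation vector (axis times angle).
In Python, from workcell import bot, optics gives the robot as it stands.
- The arm moves only by the shell command python3 -m jog 'ROWS' [OPENING] [FORCE]. ROWS is JSON, a list of rows, each an object of numbers: "dx", "dy", "dz": the shift along the tool's x, y, z in mm; "ax", "ay", "az": the turn, a rotation vector about the tool's x, y, z in degrees. A call has 1 to 20 rows; each row shifts and turns the commanded pose from where the row before left it, along the tool's axes as they then stand; what a row does not reach is not made up. A row lasts 1/12 s, in which the tool goes at most 41.7 mm and 7.16 degrees, less where a joint would pass 70% of its speed; a pose out of reach is approached as far as the arm can. A call with a gripper value outside its range is refused whole. OPENING is the opening, from 0 (shut) to 1 (fully open), set as the call begins (- or left out, the last holds). The fingers move at their own pace and stop on an object; FORCE is the grip in N (left out, the last holds). Time passes only in rows, so rows that do not move let the fingers close. It gives the time, the measured TCP pose, the force, the opening and the grip force at its end, in the units of the state.
- bot.read_state(): the state, without advancing time (a new reading comes with each control period).
- optics.read_camera(name): name is "scene" or "top"; returns a dict with "img" (480x640x3 uint8, red, green, blue), "vertical_fov" (degrees; the focal length in pixels is half the picture's height over the tangent of half this angle, whatever the lens; pixels are square), "cx", "cy" (the principal point, pixels), "R" (3x3) and "t" (3): a world point X has camera coordinates R X + t. Camera axes: x right, y down, z forward; pixel columns grow to the right and rows downward; lengths in m; the calibration is good to about 2 mm. A picture is of the moment at which its call begins. There is no depth.
- bot.finish_job(): hands the job in; it is judged then, once.
The state is a dict: "time": time; "q": joint angles; "joint_vel": joint speeds; "joint_torque": joint torques, N m; "tool_pos": TCP position; "tcp_rot": TCP orientation; "wrist_force": force on the tool from outside, world axes, zero at the start; "torque": the same for the moment, N m; "width": opening from 0.0 (shut) to 1.0 (fully open); "grip_force": force on a finger pad.
Only numpy, scipy, OpenCV 4.12 (cv2) and the standard library are available. Lean on these libraries where they do the work, as an engineer would, in place of code of your own. Each camera call takes 0.05 s, during which the arm holds its last target. There are 200 camera calls.

### The job

The board in the solder carrier is to be soldered from below next: slide the bolt on the carrier's lid fully home and, with the carrier still right way up, give the lid a firm upward tug by the bolt's knob to make sure that it holds. Then turn the carrier upside down and set it lid-down in the four-post soldering stand, level and fully down on all its seats. The board stays inside, the lid stays bolted, and the other things on the bench stay where they are.

Things in the scene. Friction and masses are not known exactly. Their poses are not given: they have to be found in the camera images.
- carrier: solder carrier: black tray 120 x 58 x 30 mm, clear hinged lid sunk in its top, window in its floor; 0.48 to 0.75 kg in all. Starts right way up on a 4 mm grey mat on the left, turned any way. Origin: centre of the underside; x along the 120 mm towards the hinge end (bolt and keeper at the -x end), z up through the lid. Keeper rises to z = 40 mm, knob to 52 mm
- carrier_middle (a point): centre of the tray (carrier z = 15 mm), axes as the carrier's. The long side walls are plain, at y = -29 and +29 mm, z = 0 to 30 mm: take it across these 58 mm. Both end faces (x = -60, +60 mm) are flat, and it stands by itself on either one: 120 mm tall, footprint 30 x 58 mm
- bolt_knob (a point): top centre of the bolt's black ribbed knob, 12 mm along the carrier's x, 24 mm along its y and 17 mm tall (carrier z = 35 to 52 mm), on the lid's centre line; it can be pinched from above either way. The knob moves with the bolt and, pulled up, lifts the lid
- bolt (a joint): slide bolt on the lid, m: 0 is fully open, 0.016 is fully home at its end stop; it moves towards the carrier's -x end, takes about 1.2 N and stays where it is left. Starts between 0 and 0.006; its tongue is under the keeper from about 0.010 on
- lid (a joint): hinge of the clear lid at the carrier's +x end, rad: 0 is shut, it grows as the free (-x) end rises, up to 1.9; it moves freely and falls open if the carrier is turned over unbolted. Starts shut. Bolted, it can rise only about 0.012 rad before the tongue meets the keeper
- tongue: flat steel tongue of the bolt, 14 x 4.5 mm, pointing to the carrier's -x end. Origin at its root, 16 mm in front of the knob's centre; axes as the lid's. The tug must make it bear on the keeper: 4 N or more on the knob, such as just starts to lift the carrier, is enough (about two thirds of the pull reaches the keeper)
- keeper: steel bridge 30 mm wide on the tray's -x end wall, under which the tongue slides with 1.3 mm of play. Origin: on the rim of the tray at the middle of that wall (carrier x = -56.5, z = 30 mm), axes as the carrier's; the bridge lies 6 to 10 mm above it
- board: small green circuit board, 75 x 29 mm with its wires, lying loose in the tray's pocket under the lid's four press feet. Origin: under the board, about 7 mm from the carrier's origin
- stand: fixed soldering stand on a 4 mm grey mat on the right: four light metal corner posts on a dark base, 146 x 83 mm. Origin: centre of its underside; x along its length. Each post has a seat 42 mm up and flared walls ending 15 mm above it. Room between the walls 128 x 65 mm: 3.5 to 4 mm of play for the upside-down carrier, rim on the seats, either way round (its origin then 72 mm above the stand's)
- stand_seat (a point): centre of the stand at seat height, axes as the stand's. Between the posts the long sides are open over 95 mm for the fingers and the ends over 36 mm for the keeper; below, the knob (22 mm under the rim) hangs clear of the base, which is 6 to 8 mm thick
- tester: fixed grey bench tester behind the stand. Origin under it; keep out of x -0.105 to 0.115, y -0.12 to 0.13 m about the origin, up to z = 0.125. To the right of the stand a wall rises at world y = -0.49
- test_jig: fixed white test jig in the middle of the bench. Keep out of x -0.105 to 0.055, y -0.095 to 0.115 m about its origin up to z = 0.035, and, for its upright red lever, x -0.07 to -0.02, y -0.065 to 0.01 up to z = 0.14
- parts_case: fixed black open parts case right of the carrier. Keep out of x -0.08 to 0.07, y -0.085 to 0.095 m about its origin up to z = 0.04, and, for its raised lid, x 0.01 to 0.105, y -0.1 to 0.055 up to z = 0.13
- flask: loose drinking flask, upright, 62 mm across and 203 mm tall, behind the jig and the case; leave it alone. Origin under its middle. Behind it stands a fixed cardboard panel: keep out of world x over 0.70 for y from -0.19 to 0.09, up to z = 0.48
- handle_shell_0: loose white handle half shell, 35 x 212 x 20 mm, along the front edge of the bench between the mats; leave it alone. Origin under its middle
- solder_spool: loose spool, 55 mm across and 30 mm tall, left of the right-hand mat at the front edge; leave it alone. Origin under its middle
- side_cutters: loose red side cutters, 48 x 132 x 12 mm, to the right of the right-hand mat; leave them alone. Origin under their middle
- screwdriver: loose orange screwdriver, 24 x 178 x 25 mm, to the left of the left-hand mat; leave it alone. Origin under its middle
- pcb_transformer: loose green board, 42 x 56 x 13 mm, behind the left-hand mat; leave it alone. Origin under its middle

How it is judged:
On the way, in this order (a step that is already met when the one before it is completed fails the run):
1. with the lid shut the bolt is pushed fully home (value of joint bolt above 0.0135 m and value of joint lid below 0.05 rad and angle between carrier's own z axis and vertical below 0.3 rad), for 0.1 s.
2. the lid is tugged upward, carrier still right way up, so that the tongue bears on the keeper with over 1.5 N and the lid stays shut (contact force between tongue and keeper above 1.5 N and value of joint lid below 0.08 rad and value of joint bolt above 0.0125 m and angle between carrier's own z axis and vertical below 0.5 rad), for 0.2 s.
3. the carrier is upside down with the lid still bolted shut (angle between carrier's own z axis and vertical above 2.7 rad and value of joint lid below 0.08 rad and value of joint bolt above 0.0125 m), for 0.2 s.
At the end, for the whole second after the job is handed in: the carrier lies upside down in the stand: level within 5 degrees, in line with the stand within 6 degrees, centred within 7 mm, its rim on the seats within 4 mm, at rest; bolt home (over 12.5 mm) and lid shut (under 0.08 rad); board inside (angle between carrier's own z axis and vertical above 3.05 rad and horizontal distance between carrier and stand below 0.007 m and height (world z) of carrier between 0.072 and 0.08 m and angle between the x axis of carrier and the x axis of stand, either way round below 0.1 rad and value of joint bolt above 0.0125 m and value of joint lid below 0.08 rad and distance between board and carrier below 0.025 m and linear speed of carrier below 0.02 m/s); the robot touches nothing.
It fails at once if the board comes out of the carrier (distance between board and carrier above 0.03 m).
It fails at once if the lid opens while the carrier is tipped (angle between carrier's own z axis and vertical above 0.7 rad and value of joint lid above 0.15 rad).
It fails at once if a bystander is moved by more than 25 mm (distance of any of handle_shell_0, side_cutters, solder_spool, screwdriver, flask, pcb_transformer from where it was at the start of the episode above 0.025 m).
It also fails if it takes over 61 s, if anything falls off the work surface, if the arm or the gripper's body presses on something with over 40 N, if the wrist force passes 120 N, or if a joint passes its speed limit or range.

## Working session

There is one attempt and no reset: what is moved stays moved. The work goes in short steps, Python scripts to look and compute and a shell command to move; the robot and the scene stay as the last step left them, time stands still between calls to the robot, and variables do not carry over. Pictures are saved under pics/ and viewed, at most 10 in all, crops included, and the job is handed in when it is done.

```bash
mkdir -p pics; ls
python3 - <<'E'
from workcell import bot, optics
import cv2,numpy as np
for n in("scene","top"):
    c=optics.read_camera(n); np.savez(f"{n}0.npz",**c)
    cv2.imwrite(f"pics/{n}0.png",c["img"][:,:,::-1]); print(n,c["vertical_fov"],c["cx"],c["cy"],np.round(-c["R"].T@c["t"],3),np.round(c["R"],2).tolist())
print(bot.read_state())
E
```

```text
pics
scene 54.08770903836005 315.48989330415054 243.4135732758627 [0.937 0.686 1.042] [[-0.84, 0.55, -0.01], [0.43, 0.65, -0.63], [-0.34, -0.53, -0.78]]
top 48.17029863722156 311.3903369296586 232.21383608558523 [0.32  0.037 1.695] [[0.01, -1.0, -0.01], [-0.99, -0.01, -0.1], [0.1, 0.01, -0.99]]
{'time': 0.1, 'q': array([ 1.08913050e+00,  2.64654418e-01,  1.60525698e+00,  1.56768095e-05,
        1.27370058e+00, -3.68925940e-02]), 'joint_vel': array([ 6.98236630e-05, -4.04795747e-03, -3.28306300e-03,  1.65928054e-03,
        2.98058129e-04,  2.43712661e-03]), 'joint_torque': array([-1.31725428e-04, -5.16707790e+01, -3.68588161e+01, -1.07554606e-04,
        6.29938833e-03,  4.22836899e-05]), 'tool_pos': array([0.290268  , 0.60904799, 0.40349138]), 'tcp_rot': array([-6.92793030e-01, -3.06370514e+00,  3.05936866e-03]), 'wrist_force': array([ 0.04648436,  0.57995226, -0.05702864]), 'torque': array([0.01338968, 0.00790877, 0.00592604]), 'grip_force': 0.0, 'width': 0.9970811035980206}
```

View pics/top0.png

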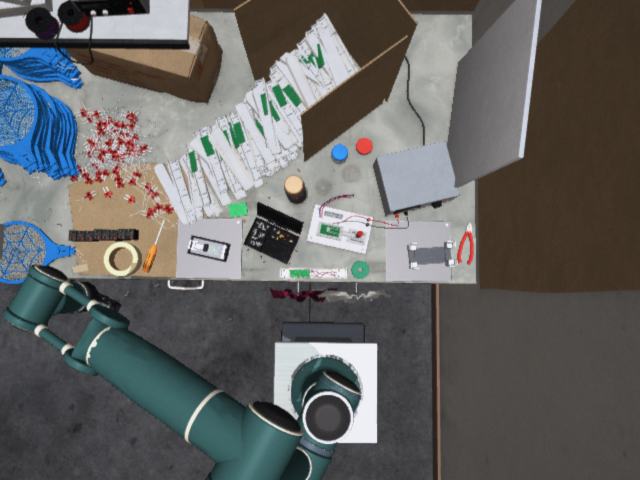

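View pics/scene0.png

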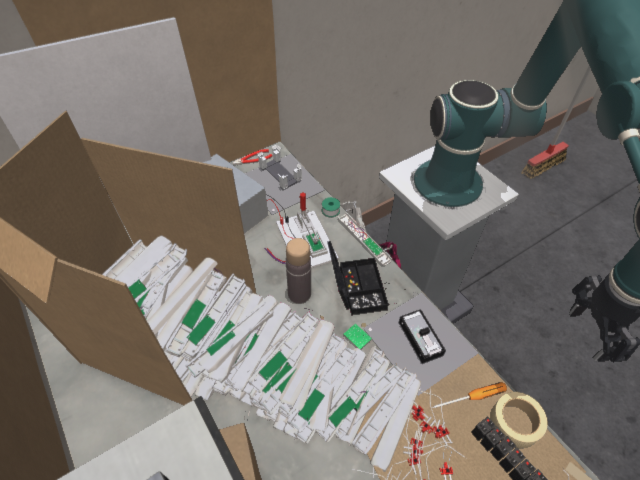

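Top: carrier around (209,248), stand around (432,254); scene: carrier around (421,336), stand around (280,168). I'll view one enlarged composite.

Run:
```python
import cv2,numpy as np
t=np.load("top0.npz")["img"];s=np.load("scene0.npz")["img"]
def cr(i,x,y,w,h): return cv2.resize(i[y:y+h,x:x+w,::-1],(400,300),interpolation=cv2.INTER_CUBIC)
o=np.vstack([np.hstack([cr(t,179,225,60,45),cr(t,400,232,60,45)]),np.hstack([cr(s,381,306,80,60),cr(s,240,138,80,60)])])
cv2.imwrite("pics/c1.png",o)
```

```text
(no output)
```

View pics/c1.png

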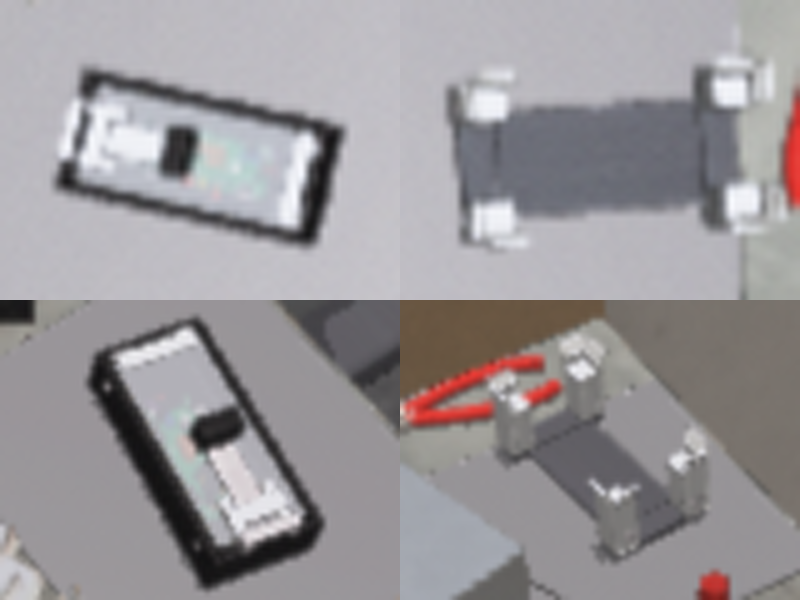

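The crops show the keeper end of the carrier on the left in the top view (towards world +y), with the rim corners in the top crop at about (85,70), (340,128), (315,243) and (60,188). The knob is at (178,150). The stand posts are at (490,100), (730,85), (742,200) and (493,215).

```bash
cat > h.py <<'E'
import numpy as np,cv2
from scipy.spatial.transform import Rotation as Ro
def ray(c,p):
    f=240/np.tan(np.radians(float(c["vertical_fov"])/2))
    d=c["R"].T@np.array([(p[0]-c["cx"])/f,(p[1]-c["cy"])/f,1]); return -c["R"].T@c["t"],d
def onz(c,p,z):
    o,d=ray(c,p); return o+d*(z-o[2])/d[2]
def pix(c,X):
    f=240/np.tan(np.radians(float(c["vertical_fov"])/2))
    k=c["R"]@np.array(X)+c["t"]; return np.array([c["cx"],c["cy"]])+f*k[:2]/k[2]
E
python3 - <<'E'
from h import *
from workcell import bot
print([a for a in dir(bot) if a[0]!='_'])
T=np.load("top0.npz");S=np.load("scene0.npz")
def edges(c,quad,ch=None):
    # subpixel dark/bright edge along each side; returns corner intersections
    g=cv2.cvtColor(c["img"],cv2.COLOR_RGB2GRAY).astype(np.float32);L=[]
    q=np.array(quad,float);m=q.mean(0)
    for a,b in zip(q,np.roll(q,-1,0)):
        d=(b-a)/np.linalg.norm(b-a);n=np.array([d[1],-d[0]]);n*=np.sign(n@((a+b)/2-m))
        P=[]
        for s in np.linspace(.12,.88,25):
            p=a+s*(b-a);t=np.arange(-2.5,3.01,.1);w=p+t[:,None]*n
            v=cv2.remap(g,w[:,0].astype(np.float32)[:,None],w[:,1].astype(np.float32)[:,None],cv2.INTER_LINEAR)[:,0]
            i=np.argmax(np.gradient(v)); 
            P.append(p+t[i]*n)
        P=np.array(P,np.float32);l=cv2.fitLine(P,cv2.DIST_HUBER,0,.01,.01).ravel();L.append(l)
    out=[]
    for k in range(4):
        l0,l1=L[k-1],L[k];A=np.array([l0[:2],-l1[:2]]).T;s=np.linalg.solve(A,l1[2:]-l0[2:]);out.append(l0[2:]+s[0]*l0[:2])
    return np.array(out)
q=np.array([[85,70],[340,128],[315,243],[60,188]])/400*60+[179,225]-.5
co=edges(T,q);print("top corners",co.round(2).tolist())
for i,p in enumerate(co): print(i,onz(T,p,.034).round(4),onz(T,p,.004).round(4))
# scene rim corners (crop): rim TL(95,355)?,TR(195,320),R(320,525),BL(205,588)base
print("knob top",onz(T,np.array([180,143])*.15+[179,225]-.5,.056).round(4),"scene",onz(S,np.array([217,117])*.2+[381,306]-.5,.056).round(4))
pt=np.array([[490,102],[730,88],[742,200],[495,217]]);
w=[onz(T,(p-[400,0])*.15+[400,232]-.5,.061).round(4) for p in pt];print("posts top",w,np.mean(w,0))
ps=np.array([[512,398],[583,367],[688,455],[620,493]])
w=[onz(S,(p-[400,300])*.2+[240,138]-.5,.061).round(4) for p in ps];print("posts scene",w,np.mean(w,0))
E
```

```text
['MotionError', 'finish_job', 'hold_point_z', 'read_state']
top corners [[191.77000427246094, 234.75999450683594], [230.25999450683594, 243.41000366210938], [225.66000366210938, 261.8599853515625], [187.52000427246094, 253.25]]
0 [0.4763 0.422  0.034 ] [0.4791 0.4289 0.004 ]
1 [0.4509 0.3013 0.034 ] [0.4532 0.306  0.004 ]
2 [0.3934 0.3138 0.034 ] [0.3948 0.3188 0.004 ]
3 [0.4185 0.4331 0.034 ] [0.4203 0.4402 0.004 ]
knob top [0.4403 0.3735 0.056 ] scene [0.4379 0.371  0.056 ]
posts top [array([ 0.4457, -0.2606,  0.061 ]), array([ 0.4535, -0.3702,  0.061 ]), array([ 0.4024, -0.375 ,  0.061 ]), array([ 0.3932, -0.2626,  0.061 ])] [ 0.4237 -0.3171  0.061 ]
posts scene [array([ 0.4616, -0.3675,  0.061 ]), array([ 0.4093, -0.3686,  0.061 ]), array([ 0.397, -0.261,  0.061]), array([ 0.4492, -0.2549,  0.061 ])] [ 0.429275 -0.313     0.061   ]
```

```bash
cat >> h.py <<'E'
from workcell import bot
def tool(yz,tilt=None):  # tool down, y axis at world angle yz(deg)
    y=np.array([np.cos(np.radians(yz)),np.sin(np.radians(yz)),0]);z=np.array([0,0,-1.]);return np.array([np.cross(y,z),y,z]).T
def delta(p,R,log=True):
    s=bot.read_state();R0=Ro.from_rotvec(s["tcp_rot"]).as_matrix()
    d=R0.T@(np.array(p)-s["tool_pos"])*1000;r=Ro.from_matrix(R0.T@R).as_rotvec(degrees=True)
    d2=R.T@(np.array(p)-s["tool_pos"])*1000
    print("t %.2f"%s["time"],"d(before turn)",d.round(1),"turn",r.round(2),"d(after turn)",d2.round(1),"f",s["wrist_force"].round(1),"w",round(s["width"],3),"grip",round(s["grip_force"],1))
    if log: open("log.txt","a").write(repr((list(s["q"]),list(s["tool_pos"]),list(s["tcp_rot"])))+"\n")
E
python3 - <<'E'
from h import *
R0=Ro.from_rotvec(bot.read_state()["tcp_rot"]).as_matrix();print(R0.round(3))
for a in(-12,168): delta([.437,.3715,.26],tool(a))
E
```

```text
[[-0.903  0.43  -0.001]
 [ 0.43   0.903 -0.002]
 [ 0.    -0.002 -1.   ]]
t 0.10 d(before turn) [-234.7 -151.   143.8] turn [-1.000e-01  7.000e-02  7.652e+01] d(after turn) [-201.8  192.9  143.5] f [ 0.   0.6 -0.1] w 0.997 grip 0.0
t 0.10 d(before turn) [-234.7 -151.   143.8] turn [-8.0000e-02 -1.1000e-01 -1.0348e+02] d(after turn) [ 201.8 -192.9  143.5] f [ 0.   0.6 -0.1] w 0.997 grip 0.0
```

```bash
python3 -m jog '[{"dx":-30,"dy":-19},{"dx":-30,"dy":-19},{"dx":-30,"dy":-19},{"dx":-30,"dy":-19},{"dx":-30,"dy":-19},{"dx":-30,"dy":-19},{"dx":-30,"dy":-19},{"dx":-24.7,"dy":-18},{"az":7},{"az":7},{"az":7},{"az":7},{"az":7},{"az":7},{"az":7},{"az":7},{"az":7},{"az":7}]' 0.55 30
python3 -c "
from h import *
delta([.437,.3715,.26],tool(-12))"
python3 -m jog '[{"az":6.5},{"dz":30},{"dz":30},{"dz":30},{"dz":30},{}]'
python3 - <<'E'
from h import *
from workcell import optics
delta([.437,.3715,.223],tool(-12))
o=[]
for n,(x,y,w,h) in (("top",(170,210,80,60)),("scene",(361,266,120,90))):
    c=optics.read_camera(n);np.savez(n+"1.npz",**c);o.append(cv2.resize(c["img"][y:y+h,x:x+w,::-1],(400,300),interpolation=cv2.INTER_CUBIC))
cv2.imwrite("pics/c2.png",np.hstack(o))
E
```

```text
t 0.10 d(before turn) [-234.7 -151.   143.8] turn [-1.000e-01  7.000e-02  7.652e+01] d(after turn) [-201.8  192.9  143.5] f [ 0.   0.6 -0.1] w 0.997 grip 0.0
t 0.10 d(before turn) [-234.7 -150.9  180.8] turn [-1.000e-01  7.000e-02  7.652e+01] d(after turn) [-201.8  192.9  180.5] f [ 0.   0.6 -0.1] w 0.997 grip 0.0invalid input
invalid input
```

View pics/c2.png

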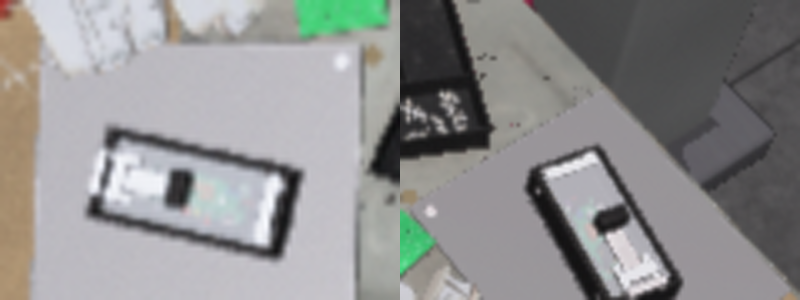

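The jog call was refused as "invalid input" and the arm hasn't moved. The picture shows the unobstructed carrier. I'll try again with all six keys in each row.

```bash
python3 -m jog '[{"dx":-30,"dy":-19,"dz":0,"ax":0,"ay":0,"az":0}]' 0.55 30; python3 -m jog --help | head -20
```

```text
time: 0.28
tool_pos: [0.307, 0.5822, 0.404]
tcp_rot: [-0.686, -3.063, -0.003]
wrist_force: [1.0, 0.2, 0.4]
width: 0.882
grip_force: 0.0invalid input: not JSON, or not a number
```

```bash
python3 -m jog '[{"dx":-34,"dy":-22,"dz":10,"ax":0,"ay":0,"az":0},{"dx":-34,"dy":-22,"dz":10,"ax":0,"ay":0,"az":0},{"dx":-34,"dy":-22,"dz":10,"ax":0,"ay":0,"az":0},{"dx":-34,"dy":-22,"dz":10,"ax":0,"ay":0,"az":0},{"dx":-34,"dy":-22,"dz":10,"ax":0,"ay":0,"az":0},{"dx":-34,"dy":-22,"dz":10,"ax":0,"ay":0,"az":0},{"dx":0,"dy":0,"dz":10,"ax":0,"ay":0,"az":7},{"dx":0,"dy":0,"dz":10,"ax":0,"ay":0,"az":7},{"dx":0,"dy":0,"dz":10,"ax":0,"ay":0,"az":7},{"dx":0,"dy":0,"dz":10,"ax":0,"ay":0,"az":7},{"dx":0,"dy":0,"dz":10,"ax":0,"ay":0,"az":7},{"dx":0,"dy":0,"dz":10,"ax":0,"ay":0,"az":7},{"dx":0,"dy":0,"dz":0,"ax":0,"ay":0,"az":7},{"dx":0,"dy":0,"dz":0,"ax":0,"ay":0,"az":7},{"dx":0,"dy":0,"dz":0,"ax":0,"ay":0,"az":7},{"dx":0,"dy":0,"dz":0,"ax":0,"ay":0,"az":7},{"dx":0,"dy":0,"dz":0,"ax":0,"ay":0,"az":6.5},{"dx":0,"dy":0,"dz":0,"ax":0,"ay":0,"az":0}]'
python3 - <<'E'
from h import *
from workcell import optics
delta([.437,.3715,.223],tool(-12))
o=[]
for n,(x,y,w,h) in (("top",(170,210,80,60)),("scene",(361,286,80,60))):
    c=optics.read_camera(n);np.savez(n+"1.npz",**c);o.append(cv2.resize(c["img"][y:y+h,x:x+w,::-1],(400,300),interpolation=cv2.INTER_CUBIC))
cv2.imwrite("pics/c3.png",np.hstack(o))
E
```

```text
time: 1.78
tool_pos: [0.4365, 0.3725, 0.2846]
tcp_rot: [-2.444, -1.974, 0.001]
wrist_force: [0.4, 0.6, -0.8]
width: 0.548
grip_force: 0.0
t 1.78 d(before turn) [-0.8  0.7 61.6] turn [-0.01  0.02 -0.14] d(after turn) [-0.9  0.7 61.6] f [ 0.4  0.6 -0.8] w 0.548 grip 0.0
```

View pics/c3.png

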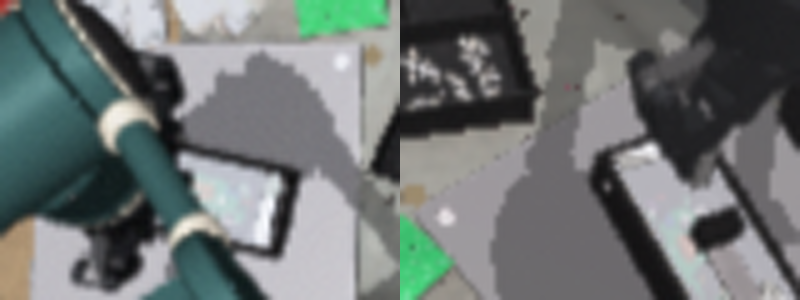

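The scene view shows the fingers above the knob (knob at about (717,228) in the composite) and aligned across it. I'll descend and pinch.

```bash
python3 -m jog '[{"dx":0,"dy":0,"dz":20,"ax":0,"ay":0,"az":0},{"dx":0,"dy":0,"dz":20,"ax":0,"ay":0,"az":0},{"dx":0,"dy":0,"dz":15,"ax":0,"ay":0,"az":0},{"dx":0,"dy":0,"dz":8,"ax":0,"ay":0,"az":0},{"dx":0,"dy":0,"dz":6,"ax":0,"ay":0,"az":0},{"dx":0,"dy":0,"dz":0,"ax":0,"ay":0,"az":0},{"dx":0,"dy":0,"dz":0,"ax":0,"ay":0,"az":0}]'
python3 -m jog '[{"dx":0,"dy":0,"dz":0,"ax":0,"ay":0,"az":0},{"dx":0,"dy":0,"dz":0,"ax":0,"ay":0,"az":0},{"dx":0,"dy":0,"dz":0,"ax":0,"ay":0,"az":0},{"dx":0,"dy":0,"dz":0,"ax":0,"ay":0,"az":0},{"dx":0,"dy":0,"dz":0,"ax":0,"ay":0,"az":0},{"dx":0,"dy":0,"dz":0,"ax":0,"ay":0,"az":0},{"dx":0,"dy":0,"dz":0,"ax":0,"ay":0,"az":0}]' 0.1 25
python3 -c "
from h import *
delta([.437,.3715,.215],tool(-12)); print(tool(-12).round(2))"
```

```text
time: 2.47
tool_pos: [0.4368, 0.3727, 0.216]
tcp_rot: [2.44, 1.978, 0.0]
wrist_force: [-0.5, 0.2, -0.5]
width: 0.549
grip_force: 0.0
time: 3.05
tool_pos: [0.4371, 0.373, 0.2169]
tcp_rot: [2.441, 1.977, 0.003]
wrist_force: [0.2, -0.1, 6.1]
width: 0.274
grip_force: 28.6
t 3.05 d(before turn) [-1.5  0.2  1.9] turn [ 0.08 -0.1   0.02] d(after turn) [-1.5  0.2  1.9] f [ 0.2 -0.1  6.1] w 0.274 grip 28.6
[[ 0.21  0.98  0.  ]
 [ 0.98 -0.21  0.  ]
 [ 0.    0.   -1.  ]]
```

```bash
python3 -m jog '[{"dx":0,"dy":0,"dz":-0.6,"ax":0,"ay":0,"az":0},{"dx":2,"dy":0,"dz":0,"ax":0,"ay":0,"az":0},{"dx":2,"dy":0,"dz":0,"ax":0,"ay":0,"az":0},{"dx":2,"dy":0,"dz":0,"ax":0,"ay":0,"az":0},{"dx":2,"dy":0,"dz":0,"ax":0,"ay":0,"az":0},{"dx":2,"dy":0,"dz":0,"ax":0,"ay":0,"az":0}]'
for i in 1 2 3 4 5; do python3 -m jog '[{"dx":1.5,"dy":0,"dz":0,"ax":0,"ay":0,"az":0},{"dx":0,"dy":0,"dz":0,"ax":0,"ay":0,"az":0}]' | egrep "pos|wrist|width"; done
```

```text
time: 3.55
tool_pos: [0.4391, 0.3826, 0.2169]
tcp_rot: [2.441, 1.977, 0.002]
wrist_force: [0.8, -2.4, 6.4]
width: 0.273
grip_force: 28.6
tool_pos: [0.4395, 0.3843, 0.2169]
wrist_force: [1.4, -0.6, 4.8]
width: 0.27
tool_pos: [0.4397, 0.3848, 0.2169]
wrist_force: [0.2, -5.0, 8.3]
width: 0.272
tool_pos: [0.4398, 0.3855, 0.2169]
wrist_force: [-0.5, -10.0, 10.9]
width: 0.271
tool_pos: [0.44, 0.3866, 0.2169]
wrist_force: [0.6, -10.4, 11.2]
width: 0.266
tool_pos: [0.4401, 0.388, 0.2168]
wrist_force: [-0.9, -10.5, 12.7]
width: 0.273
```

```bash
for i in 1 2 3 4 5; do python3 -m jog '[{"dx":0,"dy":0,"dz":-1,"ax":0,"ay":0,"az":0},{"dx":0,"dy":0,"dz":0,"ax":0,"ay":0,"az":0}]' 0.1 40| egrep "pos|wrist|width"; done
```

```text
tool_pos: [0.44, 0.3885, 0.217]
wrist_force: [0.1, -6.5, 6.8]
width: 0.261
tool_pos: [0.4397, 0.389, 0.2173]
wrist_force: [1.1, -2.3, -2.1]
width: 0.266
tool_pos: [0.4395, 0.3895, 0.2181]
wrist_force: [0.4, -0.9, -4.7]
width: 0.265
tool_pos: [0.4395, 0.3897, 0.2194]
wrist_force: [0.5, 0.1, -6.3]
width: 0.262
tool_pos: [0.4399, 0.3898, 0.221]
wrist_force: [-0.4, -0.2, -6.5]
width: 0.262
```

```bash
python3 -m jog '[{"dx":0,"dy":0,"dz":-1,"ax":0,"ay":0,"az":0},{"dx":0,"dy":0,"dz":0,"ax":0,"ay":0,"az":0},{"dx":0,"dy":0,"dz":0,"ax":0,"ay":0,"az":0},{"dx":0,"dy":0,"dz":0,"ax":0,"ay":0,"az":0},{"dx":0,"dy":0,"dz":0,"ax":0,"ay":0,"az":0}]'
python3 - <<'E'
from h import *
from workcell import optics
o=[]
for n,(x,y,w,h) in (("scene",(371,291,80,60)),):
    c=optics.read_camera(n);np.savez(n+"2.npz",**c);o.append(cv2.resize(c["img"][y:y+h,x:x+w,::-1],(640,480),interpolation=cv2.INTER_CUBIC))
cv2.imwrite("pics/c4.png",np.hstack(o))
E
```

```text
time: 5.63
tool_pos: [0.4402, 0.3897, 0.2224]
tcp_rot: [-2.441, -1.977, 0.0]
wrist_force: [-1.3, 0.8, -6.4]
width: 0.267
grip_force: 39.7
```

View pics/c4.png

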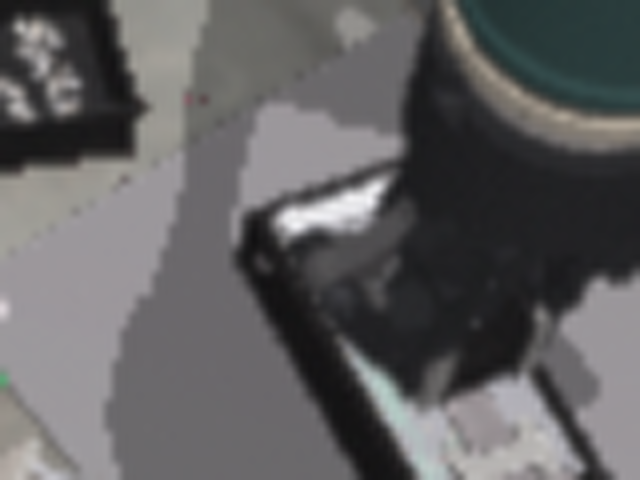

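The picture shows the knob held and the keeper end slightly raised with the lid shut. The pull is steady at 6.4 N. Now I'll set it down, let go, rise and look.

```bash
python3 -m jog '[{"dx":0,"dy":0,"dz":2,"ax":0,"ay":0,"az":0},{"dx":0,"dy":0,"dz":2,"ax":0,"ay":0,"az":0},{"dx":0,"dy":0,"dz":1,"ax":0,"ay":0,"az":0},{"dx":0,"dy":0,"dz":0,"ax":0,"ay":0,"az":0}]' | grep wrist
python3 -m jog '[{"dx":0,"dy":0,"dz":0,"ax":0,"ay":0,"az":0},{"dx":0,"dy":0,"dz":0,"ax":0,"ay":0,"az":0},{"dx":0,"dy":0,"dz":0,"ax":0,"ay":0,"az":0},{"dx":0,"dy":0,"dz":-5,"ax":0,"ay":0,"az":0},{"dx":0,"dy":0,"dz":-30,"ax":0,"ay":0,"az":0},{"dx":-20,"dy":0,"dz":-30,"ax":0,"ay":0,"az":0},{"dx":-30,"dy":0,"dz":-30,"ax":0,"ay":0,"az":0},{"dx":-30,"dy":0,"dz":-30,"ax":0,"ay":0,"az":0},{"dx":-30,"dy":0,"dz":-10,"ax":0,"ay":0,"az":0}]' 1.0 40
python3 - <<'E'
from h import *
from workcell import optics
delta([0,0,0],tool(-12))
o=[]
for n,(x,y,w,h) in (("top",(175,215,80,60)),("scene",(371,291,80,60)),):
    c=optics.read_camera(n);np.savez(n+"3.npz",**c);o.append(cv2.resize(c["img"][y:y+h,x:x+w,::-1],(400,300),interpolation=cv2.INTER_CUBIC))
cv2.imwrite("pics/c5.png",np.hstack(o))
rows=[eval(l) for l in open("log.txt")]
def rot(q,s):
    return Ro.from_euler('z',q[0])*Ro.from_euler('y',q[1]+q[2])*Ro.from_euler('z',s*q[3])*Ro.from_euler('y',q[4])*Ro.from_euler('z',q[5])
for r in rows[::2]:
    print(np.round(r[0],3),np.round(r[1],4),((rot(r[0],1).inv()*Ro.from_rotvec(r[2])).as_rotvec(degrees=True)).round(2))
E
```

```text
wrist_force: [-2.0, -1.0, -2.1]
time: 6.77
tool_pos: [0.4186, 0.2832, 0.3571]
tcp_rot: [2.439, 1.978, 0.014]
wrist_force: [0.7, 0.0, 0.7]
width: 0.999
grip_force: 0.0
t 6.77 d(before turn) [-365.7 -353.4  352.6] turn [ 0.37 -0.34  0.07] d(after turn) [-364.  -350.6  357.1] f [0.7 0.  0.7] w 0.999 grip 0.0
[ 1.089  0.265  1.605  0.     1.274 -0.037] [0.2903 0.609  0.4035] [-0.  0. 90.]
[ 1.089  0.265  1.605  0.     1.274 -0.037] [0.2903 0.609  0.4035] [-0.  0. 90.]
[0.663 0.179 1.941 0.    1.022 0.875] [0.4365 0.3725 0.2846] [-0.  0. 90.]
[ 0.546 -0.026  2.017 -0.     1.142  0.754] [0.4186 0.2832 0.3571] [-0.  0. 90.]
```

View pics/c5.png

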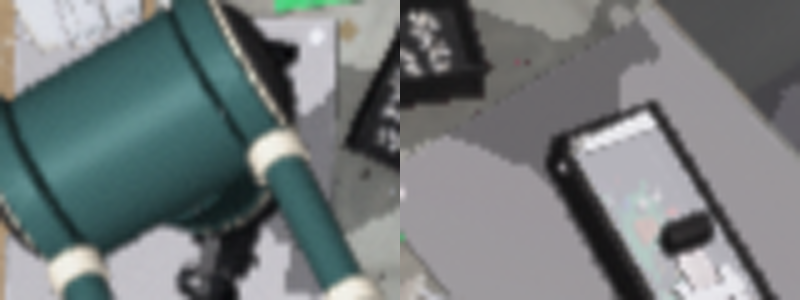

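The scene crop shows the carrier flat with the bolt home: knob at about (687,231), hinge-end rim corners at about (555,140) and (655,103). The arm hides the carrier in the top view.

Run:
```python
from h import *
S=np.load("scene3.npz");g=lambda x,y:np.array([(x-400)*.2+371,y*.2+291])-.4
a=onz(S,g(553,143),.034);b=onz(S,g(657,102),.034);print("hinge corners",a.round(4),b.round(4),np.linalg.norm(a-b),np.degrees(np.arctan2(*(a-b)[[1,0]])))
print("knob",onz(S,g(687,226),.056).round(4))
S0=np.load("scene0.npz")
# predicted pixel of expected hinge corners for the estimated pose
x=np.array([np.cos(np.radians(-102)),np.sin(np.radians(-102)),0]);y=np.array([-x[1],x[0],0]);C=np.array([.4363,.373,.004])
for k in(29,-29):
  p=pix(S,C+.06*x+k*1e-3*y+[0,0,.03]);print(k,(p+.4-[371,291])/.2+[400,0])
p=pix(S,C-.017*x+[0,0,.052]);print("knob",(p+.4-[371,291])/.2+[400,0])
```

```text
hinge corners [0.4552 0.3136 0.034 ] [0.3977 0.3239 0.034 ] 0.05839285787901384 -10.187568603915967
knob [0.4419 0.3898 0.056 ]
29 [550.78072126 132.08750744]
-29 [655.65803737  94.60014497]
knob [690.17539186 223.5095737 ]
```

```bash
L='python3 -c "from h import *;delta([0,0,0],tool(-11.5))"'
eval $L >/dev/null
python3 -m jog '[{"dx":0,"dy":0,"dz":0,"ax":0,"ay":6,"az":0},{"dx":0,"dy":0,"dz":0,"ax":0,"ay":6,"az":0},{"dx":0,"dy":0,"dz":0,"ax":0,"ay":6,"az":0},{"dx":0,"dy":0,"dz":0,"ax":0,"ay":0,"az":0}]' >/dev/null; eval $L >/dev/null
python3 -m jog '[{"dx":0,"dy":0,"dz":0,"ax":0,"ay":6,"az":0},{"dx":0,"dy":0,"dz":0,"ax":0,"ay":6,"az":0},{"dx":0,"dy":0,"dz":0,"ax":0,"ay":0,"az":0}]'; eval $L >/dev/null
python3 -m jog '[{"dx":0,"dy":0,"dz":40,"ax":0,"ay":0,"az":0},{"dx":0,"dy":0,"dz":40,"ax":0,"ay":0,"az":0},{"dx":0,"dy":0,"dz":0,"ax":0,"ay":0,"az":0}]' >/dev/null; eval $L
cat > kin.py <<'E'
from h import *
from scipy.optimize import least_squares
S4=1
def Rs(q):
    A=Ro.from_euler('z',q[0]);B=A*Ro.from_euler('y',q[1]);C=A*Ro.from_euler('y',q[1]+q[2]);D=C*Ro.from_euler('z',S4*q[3]);E=D*Ro.from_euler('y',q[4]);return A,B,C,D,E,E*Ro.from_euler('z',q[5]+np.pi/2)
# columns: d1, a1, lat(base), L2, e, L3, lat(wrist), L6
def cols(q):
    A,B,C,D,E,F=Rs(q);e=np.eye(3)
    return np.array([e[2],A.apply(e[0]),A.apply(e[1]),B.apply(e[2]),C.apply(e[0]),C.apply(e[2]),D.apply(e[1]),E.apply(e[2])]).T
def fit():
    rows=[eval(l) for l in open("log.txt")]
    return rows,np.linalg.lstsq(np.vstack([cols(r[0]) for r in rows]),np.concatenate([r[1] for r in rows]),rcond=1e-3)[0]
E
python3 - <<'E'
import kin;from kin import *
for s in(1,-1):
    kin.S4=s;rows,P=fit();print(s,P.round(4))
    for r in rows[-4:]: print(np.round(r[0],3),((Rs(r[0])[5].inv()*Ro.from_rotvec(r[2])).magnitude()),np.abs(cols(r[0])@P-r[1]).max().round(4))
E
```

```text
time: 7.45
tool_pos: [0.4171, 0.2828, 0.3503]
tcp_rot: [-2.141, -1.731, -0.572]
wrist_force: [-0.5, -0.2, -0.5]
width: 1.0
grip_force: 0.0
t 7.70 d(before turn) [-487.3 -345.7   45.2] turn [ -0.5  -29.3   -0.45] d(after turn) [-400.9 -350.7  274.3] f [-1.8 -0.9 -2. ] w 0.999 grip 0.0
1 [0.2518 0.     0.0249 0.512  0.0014 0.5662 0.     0.1743]
[ 5.430e-01 -2.700e-02  2.021e+00 -1.000e-03  1.141e+00  7.550e-01] 2.496876881752318e-16 0.0
[ 0.461 -0.087  2.104  0.306  0.947  0.515] 4.675522278313981e-16 0.0
[ 0.403 -0.115  2.158  0.57   0.864  0.29 ] 3.8283582482295026e-16 0.0
[0.478 0.034 2.173 0.635 0.706 0.243] 8.925046918636119e-16 0.0
-1 [ 0.0305  0.0025  0.1444  0.4251 -0.0324  0.572  -0.1166 -0.0992]
[ 5.430e-01 -2.700e-02  2.021e+00 -1.000e-03  1.141e+00  7.550e-01] 0.002363830358492081 0.0177
[ 0.461 -0.087  2.104  0.306  0.947  0.515] 0.6122594705771202 0.0126
[ 0.403 -0.115  2.158  0.57   0.864  0.29 ] 1.139095174628991 0.0153
[0.478 0.034 2.173 0.635 0.706 0.243] 1.2703980545499434 0.0138
```

```bash
cat >> kin.py <<'E'
S4=1
_,P=fit()
LO=np.array([-2.63,-.94,.31,-1.31,0,-2.55]);HI=np.array([2.63,2.18,2.57,4.45,2.66,2.55])
def fk(q): return cols(q)@P,Rs(q)[5]
def ik(p,R,q0):
    R=Ro.from_matrix(R)
    def f(q):
        pp,RR=fk(q);return np.r_[(pp-p)*5,(RR.inv()*R).as_rotvec()]
    r=least_squares(f,np.clip(q0,LO+.01,HI-.01),bounds=(LO,HI),max_nfev=60)
    return r.x,np.linalg.norm(r.fun)
def cpose(xa,za): # carrier rotation from x axis and z axis
    return np.array([xa,np.cross(za,xa),za]).T
def tcp(C,Rc,psi,g,sgn):  # grasp: u=(sin,0,cos) in carrier, point g(x) at z=15mm ; sgn of tool y
    u=np.array([np.sin(np.radians(psi)),0,np.cos(np.radians(psi))]);z=-Rc@u;y=sgn*Rc[:,1]
    p=C+Rc@np.array([g,0,.015])-.155*z;return p,np.array([np.cross(y,z),y,z]).T
def hd(a): return np.array([np.cos(np.radians(a)),np.sin(np.radians(a)),0])
def best(p,R):
    o=None
    for q4 in(0,1.5,3.1,-1):
        for q6 in(-1.5,0,1.5):
            a=np.arctan2(p[1],p[0]);q,e=ik(p,R,[a,.2,1.9,q4,1,q6])
            if e<1e-3:
                m=min((q-LO).min(),(HI-q).min())
                if o is None or m>o[0]+1e-3:o=(m,q)
    return o
E
cat > plan.py <<'E'
from kin import *
Z=np.array([0,0,1.])
C=np.array([.437,.375,.004]);Rc=cpose(hd(-101.5),Z)
f=lambda b:None if b is None else (round(b[0],2),b[1].round(2).tolist())
for s in(1,-1):
  for psi in(15,30,45):
    for sg in(1,-1):
      b=best(*tcp(C,Rc,s*psi,0,sg));print("pick",s,psi,sg,f(b))
  for chi in(30,45):
    for way in(90,-90):
      for sg in(1,-1):
        R2=cpose(hd(way),-Z);b=best(*tcp(np.array([.426,-.315,.076]),R2,s*(180-chi),0,sg));print("place",s,chi,way,sg,f(b))
  D=np.array([.44,.33])
  for th in range(0,360,30):
    Rst=cpose(s*Z,hd(th)); c=np.r_[D,.064]-0*Z
    o=[]
    for ps in(15,30,45,135,150):
      for sg in(1,-1):
        b=best(*tcp(c,Rst,s*ps,0,sg));o.append(None if b is None else round(b[0],2))
    print("stand",s,th,o)
E
time timeout 500 python3 plan.py
```

```text
pick 1 15 1 (np.float64(0.43), [0.56, 0.24, 2.14, 0.34, 0.6, 0.49])
pick 1 15 -1 None
pick 1 30 1 (np.float64(0.31), [0.43, 0.22, 2.26, 0.93, 0.53, -0.16])
pick 1 30 -1 None
pick 1 45 1 (np.float64(0.22), [0.3, 0.27, 2.35, 1.48, 0.67, -0.8])
pick 1 45 -1 (np.float64(0.21), [0.3, 0.27, 2.35, 1.48, 0.67, 2.34])
place 1 30 90 1 (np.float64(0.31), [-0.39, 0.13, 2.26, -0.79, 0.7, 0.21])
place 1 30 90 -1 None
place 1 30 -90 1 (np.float64(0.46), [-0.88, 0.43, 1.85, 0.34, 1.29, 2.09])
place 1 30 -90 -1 (np.float64(0.72), [-0.88, 0.43, 1.85, 0.34, 1.29, -1.05])
place 1 45 90 1 (np.float64(0.12), [-0.25, 0.2, 2.31, -1.19, 0.83, 0.69])
place 1 45 90 -1 (np.float64(0.1), [-0.25, 0.2, 2.31, -1.19, 0.83, -2.45])
place 1 45 -90 1 (np.float64(0.54), [-0.95, 0.58, 1.74, 0.43, 1.51, 2.01])
place 1 45 -90 -1 (np.float64(0.83), [-0.95, 0.58, 1.74, 0.43, 1.51, -1.13])
stand 1 0 [np.float64(0.59), np.float64(0.59), np.float64(0.67), np.float64(0.8), np.float64(0.66), np.float64(1.0), None, None, np.float64(0.0), np.float64(0.0)]
stand 1 30 [np.float64(0.47), np.float64(0.47), np.float64(0.69), np.float64(
[... 4316 characters left out ...]
.05), np.float64(0.98), np.float64(0.73), np.float64(0.78), np.float64(0.74)]
stand -1 270 [np.float64(0.29), np.float64(0.29), np.float64(0.27), np.float64(0.27), np.float64(0.28), np.float64(0.12), np.float64(0.83), np.float64(0.47), np.float64(0.74), np.float64(0.52)]
stand -1 300 [np.float64(0.64), np.float64(0.53), np.float64(0.59), np.float64(0.42), np.float64(0.56), np.float64(0.25), np.float64(0.57), np.float64(0.27), np.float64(0.45), np.float64(0.4)]
stand -1 330 [np.float64(0.82), np.float64(0.53), np.float64(0.9), np.float64(0.49), np.float64(0.81), np.float64(0.43), np.float64(0.27), np.float64(0.12), np.float64(0.07), np.float64(0.07)]
real	2m51.018s
user	2m50.794s
sys	0m0.215s
```

```bash
cat > plan2.py <<'E'
from kin import *
from scipy.spatial.transform import Slerp
Z=np.array([0,0,1.]);T=np.load("top0.npz")
for p,z in(((303,210),.13),((257,203),.13),((302,240),.04),((289,262),.04),((246,250),.04)): print("case",onz(T,p,z).round(3))
print("flask",onz(T,(295,184),.2).round(3),"spool",onz(T,(360,269),.03).round(3),"lever",onz(T,(360,234),.1).round(3))
def seg(q,A,B,n=24):
    m=9;sl=Slerp([0,1],Ro.from_matrix([A[1],B[1]]));Q=[q]
    for t in np.linspace(0,1,n+1)[1:]:
        q,e=ik(A[0]+t*(B[0]-A[0]),sl(t).as_matrix(),q);Q.append(q)
        m=min(m,(q-LO).min(),(HI-q).min(),-e if e>1e-3 else 9)
    return q,m,np.abs(np.diff(Q,axis=0)).max()
up=lambda X,h:(X[0]+[0,0,h],X[1])
C=np.array([.437,.375,.004]);Rc=cpose(hd(-101.5),Z)
St=np.array([.426,-.315,.076])
for D in((.43,.40),(.45,.38)):
 for th in(105,120,135):
  for psi in(25,):
   for chi,g2 in((30,0),(40,-.01)):
    Rs_=cpose(Z,hd(th));c=np.r_[D,.064];R2=cpose(hd(90),-Z);lift=.13
    a=tcp(C,Rc,psi,0,1);q=best(*a)[1];b=up(a,lift);out=[]
    s1=tcp(c,Rs_,psi,0,1);Rm=cpose(hd(-101.5+(th-78.5)),Z)
    mid=up(tcp(C,cpose(Z,hd(78.5)),psi,0,1),.15)
    for A,B in((a,b),(b,mid),(mid,up(s1,.1)),(up(s1,.1),s1)): q,m,v=seg(q,A,B);out.append((round(m,2),round(v,2)))
    qa=q.round(2)
    s2=tcp(c,Rs_,180-chi,g2,1);bb=best(*s2)
    if bb is None: print(D,th,"no grip2");continue
    q=bb[1];qb=q.round(2);u=up(s2,.15)
    turned=tcp(np.r_[D,.25],cpose(hd(th),-Z),180-chi,g2,1)
    pl=tcp(St,R2,180-chi,g2,1);pu=up(pl,.15)
    for A,B in((s2,u),(u,turned),(turned,pu),(pu,pl)): q,m,v=seg(q,A,B);out.append((round(m,2),round(v,2)))
    print(D,th,psi,chi,[tuple(map(float,o)) for o in out]);print("   ",qa,qb,q.round(2))
E
time timeout 550 python3 plan2.py
```

```text
case [0.545 0.075 0.13 ]
case [0.564 0.211 0.13 ]
case [0.464 0.078 0.04 ]
case [0.395 0.117 0.04 ]
case [0.431 0.251 0.04 ]
flask [0.608 0.097 0.2  ] spool [ 0.377 -0.102  0.03 ] lever [ 0.479 -0.096  0.1  ]
(0.43, 0.4) 105 25 30 [(0.35, 0.02), (0.44, 0.1), (0.61, 0.01), (0.61, 0.01), (0.43, 0.01), (0.47, 0.08), (0.36, 0.07), (0.31, 0.02)]
    [ 1.08  0.83  1.51 -0.68  1.75  1.05] [ 0.22  0.45  2.14  1.25  1.15 -0.96] [-0.39  0.13  2.26 -0.79  0.7   0.21]
(0.43, 0.4) 105 25 40 [(0.35, 0.02), (0.44, 0.1), (0.61, 0.01), (0.61, 0.01), (0.43, 0.01), (0.5, 0.08), (0.33, 0.07), (0.22, 0.02)]
    [ 1.08  0.83  1.51 -0.68  1.75  1.05] [ 0.29  0.38  2.14  1.13  1.01 -0.81] [-0.32  0.17  2.3  -1.09  0.76  0.54]
(0.43, 0.4) 120 25 30 [(0.35, 0.02), (0.44, 0.1), (0.48, 0.02), (0.48, 0.01), (0.58, 0.01), (0.61, 0.07), (0.34, 0.07), (0.31, 0.02)]
    [ 1.15  0.75  1.66 -0.83  1.61  1.  ] [ 0.24  0.54  1.99  1.04  1.3  -0.96] [-0.39  0.13  2.26 -0.79  0.7   0.21]
(0.43, 0.4) 120 25 40 [(0.35, 0.02), (0.44, 0.1), (0.48, 0.02), (0.48, 0.01), (0.57, 0.01), (0.62, 0.07), (0.31, 0.07), (0.22, 0.02)]
  
[... 1474 characters left out ...]
 0.07), (0.31, 0.07), (0.22, 0.02)]
    [ 1.11  0.74  1.69 -0.85  1.58  0.99] [ 0.26  0.48  1.98  0.92  1.19 -0.86] [-0.32  0.17  2.3  -1.09  0.76  0.54]
(0.45, 0.38) 135 25 30 [(0.35, 0.02), (0.44, 0.1), (0.31, 0.03), (0.3, 0.01), (0.76, 0.01), (0.71, 0.07), (0.33, 0.07), (0.31, 0.02)]
    [ 1.17  0.65  1.86 -1.01  1.43  0.98] [ 0.25  0.64  1.81  0.85  1.47 -0.98] [-0.39  0.13  2.26 -0.79  0.7   0.21]
(0.45, 0.38) 135 25 40 [(0.35, 0.02), (0.44, 0.1), (0.31, 0.03), (0.3, 0.01), (0.73, 0.01), (0.61, 0.07), (0.29, 0.07), (0.22, 0.02)]
    [ 1.17  0.65  1.86 -1.01  1.43  0.98] [ 0.29  0.56  1.84  0.77  1.34 -0.91] [-0.32  0.17  2.3  -1.09  0.76  0.54]
real	0m57.044s
user	0m56.684s
sys	0m0.416s
```

Run:
```python
from kin import *
Z=np.array([0,0,1.])
a=tcp(np.array([.437,.375,.004]),cpose(hd(-101.5),Z),30,0,1)
p=a[0]+[0,0,.008];print(p.round(4));delta(p,a[1])
```

```text
[0.4215 0.2991 0.1612]
t 7.70 d(before turn) [-76.1   4.1  86.9] turn [-0.36  0.7  -0.56] d(after turn) [-77.2   2.8  86. ] f [-1.8 -0.9 -2. ] w 0.999 grip 0.0
```

```bash
python3 -m jog '[{"dx":-25.7,"dy":1,"dz":0,"ax":0,"ay":0.7,"az":-0.5},{"dx":-25.7,"dy":1,"dz":0,"ax":0,"ay":0,"az":0},{"dx":-25.7,"dy":1,"dz":0,"ax":-0.3,"ay":0,"az":0},{"dx":0,"dy":0,"dz":25,"ax":0,"ay":0,"az":0},{"dx":0,"dy":0,"dz":25,"ax":0,"ay":0,"az":0},{"dx":0,"dy":0,"dz":10,"ax":0,"ay":0,"az":0},{"dx":0,"dy":0,"dz":10,"ax":0,"ay":0,"az":0},{"dx":0,"dy":0,"dz":8,"ax":0,"ay":0,"az":0},{"dx":0,"dy":0,"dz":4,"ax":0,"ay":0,"az":0},{"dx":0,"dy":0,"dz":0,"ax":0,"ay":0,"az":0},{"dx":0,"dy":0,"dz":0,"ax":0,"ay":0,"az":0}]' 1.0 60
python3 - <<'E'
from kin import *
a=tcp(np.array([.437,.375,.004]),cpose(hd(-101.5),np.array([0,0,1.])),30,0,1)
delta(a[0]+[0,0,.008],a[1])
from workcell import optics
c=optics.read_camera("scene");cv2.imwrite("pics/c6.png",cv2.resize(c["img"][286:376,361:481,::-1],(640,480),interpolation=cv2.INTER_CUBIC))
E
```

```text
time: 8.62
tool_pos: [0.4247, 0.2977, 0.1729]
tcp_rot: [-2.129, -1.739, -0.593]
wrist_force: [0.5, 0.0, -0.5]
width: 1.003
grip_force: 0.0
t 8.62 d(before turn) [-5.4 -3.5 10.3] turn [ 0.54 -0.71  0.12] d(after turn) [-5.2 -3.4 10.4] f [ 0.5  0.  -0.5] w 1.003 grip 0.0
```

View pics/c6.png

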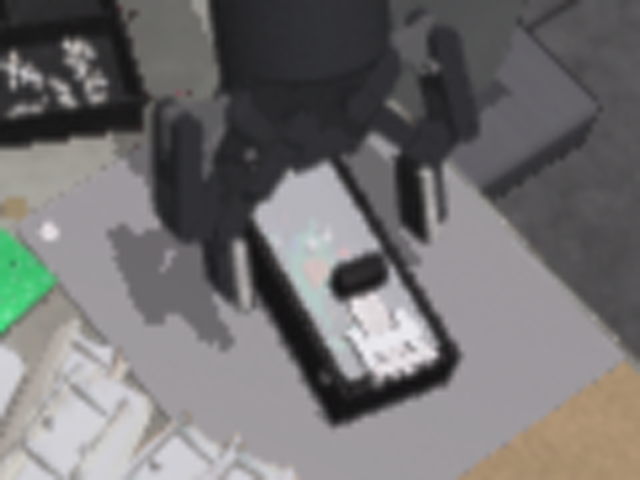

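The picture shows the fingers straddling the tray's long sides, with the tray pointing down and to the right and the bolt home. I'll finish the approach and grip.

```bash
python3 -m jog '[{"dx":-2.7,"dy":-1.5,"dz":5,"ax":0.5,"ay":-0.7,"az":0},{"dx":-2.7,"dy":-1.5,"dz":4,"ax":0,"ay":0,"az":0},{"dx":0,"dy":0,"dz":0,"ax":0,"ay":0,"az":0},{"dx":0,"dy":0,"dz":0,"ax":0,"ay":0,"az":0}]' | egrep "pos|wrist"
python3 -m jog '[{"dx":0,"dy":0,"dz":0,"ax":0,"ay":0,"az":0},{"dx":0,"dy":0,"dz":0,"ax":0,"ay":0,"az":0},{"dx":0,"dy":0,"dz":0,"ax":0,"ay":0,"az":0},{"dx":0,"dy":0,"dz":0,"ax":0,"ay":0,"az":0},{"dx":0,"dy":0,"dz":0,"ax":0,"ay":0,"az":0},{"dx":0,"dy":0,"dz":0,"ax":0,"ay":0,"az":0}]' 0.3 80
python3 -c "
from kin import *
a=tcp(np.array([.437,.375,.004]),cpose(hd(-101.5),np.array([0,0,1.])),30,0,1)
delta(a[0]+[0,0,.008],a[1]);R=Ro.from_rotvec(bot.read_state()['tcp_rot']).as_matrix();print('up in tool',R.T[:,2].round(3))"
```

```text
tool_pos: [0.4212, 0.2976, 0.1614]
wrist_force: [-0.6, 0.2, 0.7]
time: 9.5
tool_pos: [0.4218, 0.2979, 0.1624]
tcp_rot: [-2.132, -1.744, -0.573]
wrist_force: [-1.9, -4.1, 5.2]
width: 0.664
grip_force: 86.3
t 9.50 d(before turn) [ 0.3 -0.4  1.5] turn [ 0.05 -0.04  0.09] d(after turn) [ 0.3 -0.4  1.5] f [-1.9 -4.1  5.2] w 0.664 grip 86.3
up in tool [ 0.501  0.001 -0.866]
```

```bash
python3 -m jog '[{"dx":5,"dy":0,"dz":-8.7,"ax":0,"ay":0,"az":0},{"dx":15,"dy":0,"dz":-26,"ax":0,"ay":0,"az":0},{"dx":15,"dy":0,"dz":-26,"ax":0,"ay":0,"az":0},{"dx":15,"dy":0,"dz":-26,"ax":0,"ay":0,"az":0},{"dx":15,"dy":0,"dz":-26,"ax":0,"ay":0,"az":0},{"dx":0,"dy":0,"dz":0,"ax":0,"ay":0,"az":0}]'
python3 -m jog '[{"dx":10.8,"dy":0,"dz":0.4,"ax":0,"ay":-4,"az":0},{"dx":16.2,"dy":0,"dz":0.85,"ax":0,"ay":-6,"az":0},{"dx":16.2,"dy":0,"dz":0.85,"ax":0,"ay":-6,"az":0},{"dx":16.2,"dy":0,"dz":0.85,"ax":0,"ay":-6,"az":0},{"dx":16.2,"dy":0,"dz":0.85,"ax":0,"ay":-6,"az":0},{"dx":16.2,"dy":0,"dz":0.85,"ax":0,"ay":-6,"az":0},{"dx":16.2,"dy":0,"dz":0.85,"ax":0,"ay":-6,"az":0},{"dx":16.2,"dy":0,"dz":0.85,"ax":0,"ay":-6,"az":0},{"dx":16.2,"dy":0,"dz":0.85,"ax":0,"ay":-6,"az":0},{"dx":16.2,"dy":0,"dz":0.85,"ax":0,"ay":-6,"az":0},{"dx":16.2,"dy":0,"dz":0.85,"ax":0,"ay":-6,"az":0},{"dx":16.2,"dy":0,"dz":0.85,"ax":0,"ay":-6,"az":0},{"dx":16.2,"dy":0,"dz":0.85,"ax":0,"ay":-6,"az":0},{"dx":16.2,"dy":0,"dz":0.85,"ax":0,"ay":-6,"az":0},{"dx":16.2,"dy":0,"dz":0.85,"ax":0,"ay":-6,"az":0},{"dx":5.4,"dy":0,"dz":0.1,"ax":0,"ay":-2,"az":0},{"dx":0,"dy":0,"dz":0,"ax":0,"ay":0,"az":0}]'
python3 - <<'E'
from kin import *
Z=np.array([0,0,1.])
def tg(th,D,z):
    Rc=cpose(Z,hd(th));a=tcp(np.r_[D,z],Rc,30,0,1);return a[0]+Rc@[0,0,.008],a[1]
s=bot.read_state();print(s["q"].round(2))
delta(*tg(105,(.43,.40),.12)); delta(*tg(78.5,(.43,.40),.12))
E
```

```text
time: 10.0
tool_pos: [0.4234, 0.2988, 0.2975]
tcp_rot: [-2.131, -1.746, -0.586]
wrist_force: [1.7, 0.1, -3.9]
width: 0.657
grip_force: 88.6
time: 11.42
tool_pos: [0.4623, 0.5055, 0.2273]
tcp_rot: [1.759, 1.446, -1.027]
wrist_force: [0.6, -0.3, -6.6]
width: 0.657
grip_force: 88.8
[ 0.89  0.75  1.41 -0.44  1.95  1.14]
t 11.42 d(before turn) [ 41.7 -80.5 -12. ] turn [-23.01   0.2  -12.82] d(after turn) [ 57.7 -58.5 -40.2] f [ 0.6 -0.3 -6.6] w 0.657 grip 88.8
t 11.42 d(before turn) [ 49.5 -10.3 -26.3] turn [-0.03  0.29  0.38] d(after turn) [ 49.5 -10.6 -26.1] f [ 0.6 -0.3 -6.6] w 0.657 grip 88.8
```

```bash
python3 -m jog '[{"dx":13.9,"dy":-26.8,"dz":-4,"ax":0,"ay":0,"az":0},{"dx":13.9,"dy":-26.8,"dz":-4,"ax":0,"ay":0,"az":0},{"dx":13.9,"dy":-26.8,"dz":-4,"ax":0,"ay":0,"az":0},{"dx":0,"dy":0,"dz":0,"ax":-5.75,"ay":0,"az":-3.2},{"dx":0,"dy":0,"dz":0,"ax":-5.75,"ay":0,"az":-3.2},{"dx":0,"dy":0,"dz":0,"ax":-5.75,"ay":0.2,"az":-3.2},{"dx":0,"dy":0,"dz":0,"ax":-5.75,"ay":0,"az":-3.2},{"dx":0,"dy":0,"dz":0,"ax":0,"ay":0,"az":0},{"dx":0,"dy":0,"dz":0,"ax":0,"ay":0,"az":0}]'
python3 - <<'E'
from kin import *
Z=np.array([0,0,1.])
def tg(th,D,z):
    Rc=cpose(Z,hd(th));a=tcp(np.r_[D,z],Rc,30,0,1);return a[0]+Rc@[0,0,.008],a[1]
delta(*tg(105,(.43,.40),.074)); R=Ro.from_rotvec(bot.read_state()['tcp_rot']).as_matrix();print('up in tool',R.T[:,2].round(3))
E
```

```text
time: 12.17
tool_pos: [0.39, 0.5516, 0.2044]
tcp_rot: [1.344, 1.737, -0.765]
wrist_force: [-0.6, 0.2, -5.6]
width: 0.662
grip_force: 89.2
t 12.17 d(before turn) [45.9 -1.  26.2] turn [-0.01 -0.2  -0.46] d(after turn) [46.  -0.6 26. ] f [-0.6  0.2 -5.6] w 0.662 grip 89.2
up in tool [-0.864  0.007 -0.503]
```

```bash
python3 -m jog '[{"dx":15.3,"dy":0,"dz":8.7,"ax":0,"ay":-0.2,"az":-0.4},{"dx":15.3,"dy":0,"dz":8.7,"ax":0,"ay":0,"az":0},{"dx":15.3,"dy":0,"dz":8.7,"ax":0,"ay":0,"az":0},{"dx":0,"dy":0,"dz":0,"ax":0,"ay":0,"az":0}]' | egrep "pos|wrist"
for i in 1 2 3 4 5 6; do python3 -m jog '[{"dx":1.7,"dy":0,"dz":1,"ax":0,"ay":0,"az":0},{"dx":0,"dy":0,"dz":0,"ax":0,"ay":0,"az":0}]' | egrep "pos|wrist"; done
```

```text
tool_pos: [0.3903, 0.55, 0.1451]
wrist_force: [-1.0, -0.0, -6.8]
tool_pos: [0.3913, 0.5518, 0.1488]
wrist_force: [0.4, -0.5, -6.4]
tool_pos: [0.3915, 0.5525, 0.1487]
wrist_force: [0.4, -1.3, -5.7]
tool_pos: [0.3913, 0.5524, 0.1467]
wrist_force: [-0.6, 0.3, -6.0]
tool_pos: [0.3912, 0.5522, 0.1443]
wrist_force: [-0.4, -1.0, -6.4]
tool_pos: [0.3912, 0.5524, 0.1437]
wrist_force: [-1.2, 0.3, 0.6]
tool_pos: [0.3912, 0.5527, 0.1433]
wrist_force: [-1.9, 0.9, 8.0]
```

```bash
python3 -m jog '[{"dx":-1,"dy":0,"dz":-0.5,"ax":0,"ay":0,"az":0},{"dx":0,"dy":0,"dz":0,"ax":0,"ay":0,"az":0}]' | egrep "pos|wrist"
python3 -c "
from kin import *
Rc=cpose(np.array([0,0,1.]),hd(105));a=tcp(np.array([.43,.40,.064]),Rc,30,0,1);delta(a[0]+Rc@[0,0,.008],a[1])"
python3 -m jog '[{"dx":0,"dy":0,"dz":0,"ax":0,"ay":0,"az":0},{"dx":0,"dy":0,"dz":0,"ax":0,"ay":0,"az":0},{"dx":0,"dy":0,"dz":0,"ax":0,"ay":0,"az":0},{"dx":0,"dy":0,"dz":0,"ax":0,"ay":0,"az":0},{"dx":0,"dy":0,"dz":0,"ax":0,"ay":0,"az":0},{"dx":0,"dy":0,"dz":-5,"ax":0,"ay":0,"az":0},{"dx":0,"dy":0,"dz":-15,"ax":0,"ay":0,"az":0},{"dx":0,"dy":0,"dz":-30,"ax":0,"ay":0,"az":0},{"dx":0,"dy":0,"dz":-35,"ax":0,"ay":0,"az":0},{"dx":0,"dy":0,"dz":-35,"ax":0,"ay":0,"az":0},{"dx":0,"dy":0,"dz":0,"ax":0,"ay":0,"az":0}]' 1.0 80
python3 - <<'E'
from h import *
from workcell import optics
o=[]
for n,(x,y,w,h) in (("top",(165,210,80,60)),("scene",(361,266,120,90))):
    c=optics.read_camera(n);np.savez(n+"4.npz",**c);o.append(cv2.resize(c["img"][y:y+h,x:x+w,::-1],(400,300),interpolation=cv2.INTER_CUBIC))
cv2.imwrite("pics/c7.png",np.hstack(o))
E
```

```text
tool_pos: [0.3913, 0.5524, 0.1436]
wrist_force: [-2.4, 0.7, 7.1]
t 13.67 d(before turn) [ 1.8 -2.1  1. ] turn [ 0.13  0.24 -0.18] d(after turn) [ 1.8 -2.   1. ] f [-2.4  0.7  7.1] w 0.661 grip 89.8
time: 14.58
tool_pos: [0.3625, 0.658, 0.2063]
tcp_rot: [1.337, 1.742, -0.757]
wrist_force: [0.3, -0.6, 1.3]
width: 1.0
grip_force: 0.0
```

View pics/c7.png

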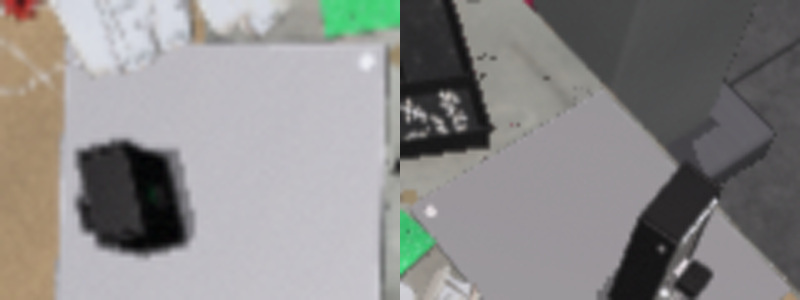

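The top crop shows the carrier standing on its keeper end, with its end face between about (78,150) and (143,243). In the scene view it stands upright with the knob facing left (+y) and the bolt home. Now for the regrip from the right-hand side.

```bash
cat > st.py <<'E'
from kin import *
Z=np.array([0,0,1.])
# carrier pose at release from TCP then
Rm=Ro.from_rotvec([1.344,1.737,-.765]).as_matrix()
ya=Rm[:,1];th=np.degrees(np.arctan2(ya[1],ya[0]))+90
G=np.array([.3913,.5524,.1436])+.155*(tcp(np.zeros(3),cpose(Z,hd(th)),30,0,1)[1][:,2])
Rst=cpose(Z,hd(th)); D=np.r_[(G-.023*Rst[:,2])[:2],.064]
def g2(back=0,up=0,chi=35,g=-.008):
    p,R=tcp(D,Rst,180-chi,g,1);return p-back*R[:,2]+[0,0,up],R
E
python3 - <<'E'
from st import *
print("th",th,"D",D.round(4))
T=np.load("top4.npz");f=lambda x,y:onz(T,np.array([x,y])*.2+[165,210]-.4,.124)
for p in((78,152),(128,140),(143,243),(90,236)): print(f(*p).round(4))
print("pred",[(D+Rst@[0,y,z]).round(4).tolist() for y in(.029,-.029) for z in(0,.03)])
s=bot.read_state();q=s["q"];R0=Ro.from_rotvec(s["tcp_rot"]).as_matrix();p=s["tool_pos"]+[0,0,.17]
print("up in tool",R0.T[:,2].round(3))
q,e=ik(p,R0,q);print(q.round(2),round(e,4))
for k in range(20):
    p=p+R0@np.array([-.0255,0,.0013]);R0=R0@Ro.from_euler('y',5.75,degrees=True).as_matrix();q1,e=ik(p,R0,q)
    if k%3==1 or e>1e-3: print(k,p.round(3),q1.round(2),round(e,4),np.abs(q1-q).max().round(2))
    q=q1
print(g2(.1)[0],g2()[0])
for b in(.1,0): q,e=ik(*g2(b),q);print(q.round(2),round(e,4))
E
```

```text
th 104.76580892775695 D [0.4314 0.4004 0.064 ]
[0.4519 0.4346 0.124 ]
[0.4594 0.4054 0.124 ]
[0.3989 0.3944 0.124 ]
[0.4026 0.4256 0.124 ]
pred [[0.4594, 0.4077, 0.064], [0.4518, 0.4368, 0.064], [0.4033, 0.393, 0.064], [0.3957, 0.422, 0.064]]
up in tool [-0.866  0.005 -0.5  ]
[ 1.16  0.69  1.21 -0.67  2.06  0.83] 0.0
1 [0.371 0.625 0.414] [ 1.12  0.57  1.27 -0.56  1.94  0.83] 0.0 0.06
4 [0.386 0.569 0.463] [ 1.03  0.39  1.38 -0.39  1.75  0.77] 0.0 0.07
7 [0.405 0.501 0.492] [ 0.91  0.21  1.51 -0.2   1.56  0.66] 0.0 0.07
10 [0.424 0.427 0.499] [0.73 0.07 1.65 0.05 1.38 0.46] 0.0 0.09
13 [0.444 0.355 0.483] [ 0.53 -0.02  1.79  0.36  1.28  0.17] 0.0 0.11
16 [0.462 0.291 0.446] [ 0.32 -0.03  1.92  0.69  1.28 -0.16] 0.0 0.11
19 [0.476 0.24  0.391] [ 0.15  0.05  2.02  0.98  1.38 -0.48] 0.0 0.1
[0.48078894 0.21287772 0.20226199] [0.45991131 0.29208773 0.14490435]
[ 0.1   0.32  2.13  1.05  1.21 -0.83] 0.0
[ 0.25  0.42  2.14  1.2   1.07 -0.9 ] 0.0
```

```bash
python3 -m jog '[{"dx":-29.4,"dy":0,"dz":-17,"ax":0,"ay":0,"az":0},{"dx":-29.4,"dy":0,"dz":-17,"ax":0,"ay":0,"az":0},{"dx":-29.4,"dy":0,"dz":-17,"ax":0,"ay":0,"az":0},{"dx":-29.4,"dy":0,"dz":-17,"ax":0,"ay":0,"az":0},{"dx":-29.4,"dy":0,"dz":-17,"ax":0,"ay":0,"az":0}]' | grep pos
python3 -m jog '[{"dx":-25.5,"dy":0,"dz":1.3,"ax":0,"ay":5.75,"az":0},{"dx":-25.5,"dy":0,"dz":1.3,"ax":0,"ay":5.75,"az":0},{"dx":-25.5,"dy":0,"dz":1.3,"ax":0,"ay":5.75,"az":0},{"dx":-25.5,"dy":0,"dz":1.3,"ax":0,"ay":5.75,"az":0},{"dx":-25.5,"dy":0,"dz":1.3,"ax":0,"ay":5.75,"az":0},{"dx":-25.5,"dy":0,"dz":1.3,"ax":0,"ay":5.75,"az":0},{"dx":-25.5,"dy":0,"dz":1.3,"ax":0,"ay":5.75,"az":0},{"dx":-25.5,"dy":0,"dz":1.3,"ax":0,"ay":5.75,"az":0},{"dx":-25.5,"dy":0,"dz":1.3,"ax":0,"ay":5.75,"az":0},{"dx":-25.5,"dy":0,"dz":1.3,"ax":0,"ay":5.75,"az":0},{"dx":-25.5,"dy":0,"dz":1.3,"ax":0,"ay":5.75,"az":0},{"dx":-25.5,"dy":0,"dz":1.3,"ax":0,"ay":5.75,"az":0},{"dx":-25.5,"dy":0,"dz":1.3,"ax":0,"ay":5.75,"az":0},{"dx":-25.5,"dy":0,"dz":1.3,"ax":0,"ay":5.75,"az":0},{"dx":-25.5,"dy":0,"dz":1.3,"ax":0,"ay":5.75,"az":0},{"dx":-25.5,"dy":0,"dz":1.3,"ax":0,"ay":5.75,"az":0},{"dx":-25.5,"dy":0,"dz":1.3,"ax":0,"ay":5.75,"az":0},{"dx":-25.5,"dy":0,"dz":1.3,"ax":0,"ay":5.75,"az":0},{"dx":-25.5,"dy":0,"dz":1.3,"ax":0,"ay":5.75,"az":0},{"dx":-25.5,"dy":0,"dz":1.3,"ax":0,"ay":5.75,"az":0}]' 
python3 -c "
from st import *
delta(*g2(.1))"
```

```text
tool_pos: [0.364, 0.6515, 0.3706]
time: 16.77
tool_pos: [0.4744, 0.2364, 0.3891]
tcp_rot: [-1.388, -1.807, -0.728]
wrist_force: [-0.4, -0.1, -1.0]
width: 0.999
grip_force: 0.0
t 16.77 d(before turn) [-167.2   -0.4   86.8] turn [ 0.01 -0.12  0.19] d(after turn) [-167.1    0.2   87.2] f [-0.4 -0.1 -1. ] w 0.999 grip 0.0
```

```bash
python3 -m jog '[{"dx":-33.4,"dy":0,"dz":17.4,"ax":0,"ay":0,"az":0},{"dx":-33.4,"dy":0,"dz":17.4,"ax":0,"ay":0,"az":0},{"dx":-33.4,"dy":0,"dz":17.4,"ax":0,"ay":0,"az":0},{"dx":-33.4,"dy":0,"dz":17.4,"ax":0,"ay":0,"az":0},{"dx":-33.4,"dy":0,"dz":17.4,"ax":0,"ay":0,"az":0},{"dx":0,"dy":0,"dz":0,"ax":0,"ay":0,"az":0},{"dx":0,"dy":0,"dz":0,"ax":0,"ay":0,"az":0}]' >/dev/null
python3 -c "
from st import *
delta(*g2(0))"
```

```text
t 17.35 d(before turn) [ 0.2  1.4 98.3] turn [-0.38  0.03 -0.17] d(after turn) [ 0.2  0.7 98.3] f [0.  0.3 0.7] w 1.003 grip 0.0
```

```bash
python3 -m jog '[{"dx":0,"dy":0.7,"dz":25,"ax":-0.3,"ay":0,"az":0},{"dx":0,"dy":0,"dz":25,"ax":0,"ay":0,"az":0},{"dx":0,"dy":0,"dz":20,"ax":0,"ay":0,"az":0},{"dx":0,"dy":0,"dz":15,"ax":0,"ay":0,"az":0},{"dx":0,"dy":0,"dz":13,"ax":0,"ay":0,"az":0},{"dx":0,"dy":0,"dz":0,"ax":0,"ay":0,"az":0},{"dx":0,"dy":0,"dz":0,"ax":0,"ay":0,"az":0}]' | egrep "pos|wrist"
python3 -c "
from st import *
delta(*g2(0))"
python3 -m jog '[{"dx":0,"dy":0,"dz":0,"ax":0,"ay":0,"az":0},{"dx":0,"dy":0,"dz":0,"ax":0,"ay":0,"az":0},{"dx":0,"dy":0,"dz":0,"ax":0,"ay":0,"az":0},{"dx":0,"dy":0,"dz":0,"ax":0,"ay":0,"az":0},{"dx":0,"dy":0,"dz":0,"ax":0,"ay":0,"az":0}]' 0.3 80
python3 -c "
from st import *
delta(*g2(0));R=Ro.from_rotvec(bot.read_state()['tcp_rot']).as_matrix();print('up in tool',R.T[:,2].round(3))"
```

```text
tool_pos: [0.4623, 0.293, 0.1484]
wrist_force: [-1.4, 0.5, 0.1]
t 17.93 d(before turn) [-3.  -2.6  1.8] turn [0.13 0.11 0.39] d(after turn) [-3.  -2.6  1.8] f [-1.4  0.5  0.1] w 0.998 grip 0.0
time: 18.35
tool_pos: [0.4626, 0.2921, 0.1484]
tcp_rot: [-1.39, -1.811, -0.73]
wrist_force: [-2.6, -4.1, 5.8]
width: 0.664
grip_force: 85.8
t 18.35 d(before turn) [-2.5 -2.6  2.6] turn [0.17 0.04 0.33] d(after turn) [-2.5 -2.6  2.6] f [-2.6 -4.1  5.8] w 0.664 grip 85.8
up in tool [ 0.819  0.006 -0.574]
```

```bash
cat >> st.py <<'E'
# carrier in tool after regrip: TCP at grip 2
def rel():
    Rt=Ro.from_rotvec([-1.39,-1.811,-.73]).as_matrix();pt=np.array([.4626,.2921,.1484])
    Rr=Rt.T@Rst; pr=Rt.T@(D-pt)
    # self-centred by the fingers: carrier y along tool y exactly, centred
    u=Rr[:,0].copy();u[1]=0;u/=np.linalg.norm(u);w=np.cross(u,[0,1,0]);Rr=np.array([u,[0,1,0],w]).T
    pr[1]=0
    return pr,Rr
E
python3 -c "
from st import *
pr,Rr=rel();print(pr,Rr.round(3));print('grasp in carrier',(Rr.T@(np.array([0,0,.155])-pr)).round(4))"
python3 -m jog '[{"dx":5,"dy":0,"dz":-3.5,"ax":0,"ay":0,"az":0},{"dx":20,"dy":0,"dz":-14,"ax":0,"ay":0,"az":0},{"dx":27.8,"dy":0,"dz":-19.5,"ax":0,"ay":0,"az":0},{"dx":27.8,"dy":0,"dz":-19.5,"ax":0,"ay":0,"az":0},{"dx":27.8,"dy":0,"dz":-19.5,"ax":0,"ay":0,"az":0},{"dx":27.8,"dy":0,"dz":-19.5,"ax":0,"ay":0,"az":0},{"dx":0,"dy":0,"dz":0,"ax":0,"ay":0,"az":0}]'
python3 -m jog '[{"dx":10.8,"dy":0,"dz":0.4,"ax":0,"ay":-4,"az":0},{"dx":16.2,"dy":0,"dz":0.85,"ax":0,"ay":-6,"az":0},{"dx":16.2,"dy":0,"dz":0.85,"ax":0,"ay":-6,"az":0},{"dx":16.2,"dy":0,"dz":0.85,"ax":0,"ay":-6,"az":0},{"dx":16.2,"dy":0,"dz":0.85,"ax":0,"ay":-6,"az":0},{"dx":16.2,"dy":0,"dz":0.85,"ax":0,"ay":-6,"az":0},{"dx":16.2,"dy":0,"dz":0.85,"ax":0,"ay":-6,"az":0},{"dx":16.2,"dy":0,"dz":0.85,"ax":0,"ay":-6,"az":0},{"dx":16.2,"dy":0,"dz":0.85,"ax":0,"ay":-6,"az":0},{"dx":16.2,"dy":0,"dz":0.85,"ax":0,"ay":-6,"az":0},{"dx":16.2,"dy":0,"dz":0.85,"ax":0,"ay":-6,"az":0},{"dx":16.2,"dy":0,"dz":0.85,"ax":0,"ay":-6,"az":0},{"dx":16.2,"dy":0,"dz":0.85,"ax":0,"ay":-6,"az":0},{"dx":16.2,"dy":0,"dz":0.85,"ax":0,"ay":-6,"az":0},{"dx":16.2,"dy":0,"dz":0.85,"ax":0,"ay":-6,"az":0},{"dx":5.4,"dy":0,"dz":0.1,"ax":0,"ay":-2,"az":0},{"dx":0,"dy":0,"dz":0,"ax":0,"ay":0,"az":0}]'
```

```text
[-0.00439109  0.          0.14067579] [[ 0.819  0.     0.574]
 [ 0.     1.    -0.   ]
 [-0.574  0.     0.819]]
grasp in carrier [-0.0046  0.      0.0142]
time: 18.93
tool_pos: [0.4634, 0.2929, 0.3208]
tcp_rot: [-1.388, -1.817, -0.741]
wrist_force: [2.0, 0.2, -2.9]
width: 0.672
grip_force: 87.7
time: 20.35
tool_pos: [0.4045, 0.502, 0.3463]
tcp_rot: [1.588, 2.069, -0.506]
wrist_force: [-1.0, -0.3, -7.1]
width: 0.666
grip_force: 87.5
```

The carrier is now upside down in the gripper. To locate the stand precisely I'll enlarge it in the original unobstructed frames.

Run:
```python
from h import *
T=np.load("top0.npz");S=np.load("scene0.npz")
a=cv2.resize(T["img"][234:274,404:459,::-1],(550,400),interpolation=cv2.INTER_CUBIC)[:,:550]
b=cv2.resize(S["img"][140:196,252:306,::-1],(540,560),interpolation=cv2.INTER_CUBIC)
a=cv2.resize(T["img"][234:274,405:457,::-1],(416,320),interpolation=cv2.INTER_CUBIC)
b=cv2.resize(S["img"][140:195,255:303,::-1],(384,440),interpolation=cv2.INTER_CUBIC)
o=np.zeros((440,800,3),np.uint8);o[:320,:416]=a;o[:,416:]=b;cv2.imwrite("pics/c8.png",o)
for n,c,(x,y,w,h) in(("top",T,(405,234,52,40)),("scene",S,(255,140,48,55))):
    g=c["img"][y:y+h,x:x+w].min(2)
    _,m=cv2.threshold(g,215,255,0);k,_,st,ce=cv2.connectedComponentsWithStats(m)
    for i in range(1,k): 
        if st[i,4]>3: print(n,st[i,4],(ce[i]+[x,y]).round(2))
```

```text
top 4 [455.  243.5]
top 16 [449.19 245.19]
top 18 [413.   247.33]
top 17 [450.88 261.59]
top 22 [413.64 264.41]
scene 9 [275.56 151.33]
scene 6 [263.17 158.  ]
```

View pics/c8.png

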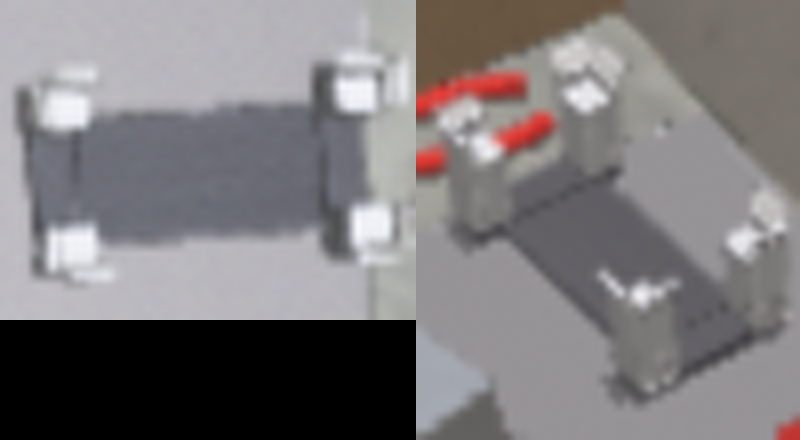

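The seats show as bright squares. In the full top frame they are at (413,247.3), (449.2,245.2), (450.9,261.6) and (413.6,264.4). In the scene frame they are at about (263.2,158), (275.6,151.3), (295.5,169.8) and (283,176).

```bash
cat > seat.py <<'E'
from h import *
T=np.load("top0.npz");S=np.load("scene0.npz")
def blobs(c,boxes):
    g=c["img"].min(2).astype(float);o=[]
    for x,y in boxes:
        w=g[y-4:y+5,x-4:x+5];k=np.clip(w-170,0,None);yy,xx=np.mgrid[y-4:y+5,x-4:x+5];o.append([(k*xx).sum()/k.sum(),(k*yy).sum()/k.sum()])
    return np.array(o)
tp=np.array([[413,247.33],[449.19,245.19],[450.88,261.59],[413.64,264.41]])
sp=np.array([[283,176],[263.2,158.0],[275.6,151.4],[295.5,169.8]])
W=[np.array([onz(c,p,.046) for p in P]) for c,P in((T,tp),(S,sp))]
for w in W:
    d=(w[0]+w[3]-w[1]-w[2])/2;e=(w[0]+w[1]-w[2]-w[3])/2
    print(w[:,:2].round(4).tolist(),"c",w.mean(0).round(4),"len",np.linalg.norm(d).round(4),np.linalg.norm(e).round(4),"ang",np.degrees(np.arctan2(d[1],d[0])).round(2),np.degrees(np.arctan2(e[1],e[0])).round(2))
for a,b in zip(tp,sp):  # triangulate
    o1,d1=ray(T,a);o2,d2=ray(S,b);s=np.linalg.lstsq(np.array([d1,-d2]).T,o2-o1,rcond=None)[0];x,y=o1+s[0]*d1,o2+s[1]*d2;print("tri",((x+y)/2).round(4),"gap",np.linalg.norm(x-y).round(4))
# dark base outline in top (z=.012)
for n,c,(x,y,w,h) in(("top",T,(400,232,60,45)),):
    g=cv2.cvtColor(c["img"],cv2.COLOR_RGB2GRAY)[y:y+h,x:x+w];m=((g<125)*255).astype(np.uint8)
    cs,_=cv2.findContours(m,0,1);k=max(cs,key=cv2.contourArea);r=cv2.minAreaRect(k);print("base",r,onz(c,np.array(r[0])+[x,y],.008).round(4),[np.round(v*onz(c,(0,0),0)[2]+v*.0031,3) for v in r[1]])
E
python3 seat.py
```

```text
[[0.4452, -0.2634], [0.4533, -0.3745], [0.4029, -0.3791], [0.3928, -0.265]] c [ 0.4235 -0.3205  0.046 ] len 0.113 0.0515 ang 94.62 3.46
[[0.4428, -0.2706], [0.4529, -0.3775], [0.4038, -0.3835], [0.396, -0.2732]] c [ 0.4239 -0.3262  0.046 ] len 0.109 0.0482 ang 94.72 5.11
tri [ 0.4456 -0.2627  0.0532] gap 0.0023
tri [ 0.4537 -0.3743  0.0485] gap 0.0014
tri [ 0.4041 -0.3794  0.0487] gap 0.0032
tri [ 0.3955 -0.2666  0.05  ] gap 0.0074
base ((28.91588020324707, 23.34693145751953), (23.296689987182617, 42.213497161865234), 83.82982635498047) [ 0.4235 -0.3201  0.008 ] [np.float64(0.072), np.float64(0.131)]
```

```bash
cat >> st.py <<'E'
def place(x,y,yaw,z):
    pr,Rr=rel();Rc=cpose(hd(yaw),-Z);Rt=Rc@Rr.T;return np.array([x,y,z])-Rt@pr,Rt
def now():
    s=bot.read_state();R=Ro.from_rotvec(s["tcp_rot"]).as_matrix();pr,Rr=rel();Rc=R@Rr
    print("carrier",(s["tool_pos"]+R@pr).round(4),"yaw",np.degrees(np.arctan2(Rc[1,0],Rc[0,0])).round(2),"tilt xz,yz",np.degrees(Rc[2,:2]).round(2),"f",s["wrist_force"].round(1),"tq",s["torque"].round(2),"upintool",R.T[:,2].round(3))
E
python3 - <<'E'
from st import *
now();a=place(.4235,-.3215,94.6,.20);delta(*a)
s=bot.read_state();q=s["q"];R0=Ro.from_rotvec(s["tcp_rot"]);p0=s["tool_pos"]
d=(R0.inv()*Ro.from_matrix(a[1])).as_rotvec();m=9
for t in np.linspace(0,1,21)[1:]:
    q1,e=ik(p0+t*(a[0]-p0),(R0*Ro.from_rotvec(t*d)).as_matrix(),q);m=min(m,(q1-LO).min(),(HI-q1).min());print(np.abs(q1-q).max().round(2),end=" ");q=q1
print(q.round(2),m); q,e=ik(*place(.4235,-.3215,94.6,.076),q);print(q.round(2),e)
E
```

```text
carrier [0.4262 0.4201 0.234 ] yaw 104.95 tilt xz,yz [-0.22 -0.06] f [-1.  -0.3 -7.1] tq [0.88 0.24 0.06] upintool [-0.577 -0.001 -0.816]
t 20.35 d(before turn) [-566.3 -178.9  442. ] turn [5.91 0.23 8.5 ] d(after turn) [-584.9  -47.1  451.4] f [-1.  -0.3 -7.1] w 0.666 grip 87.5
0.07 0.07 0.07 0.06 0.06 0.05 0.06 0.06 0.07 0.07 0.08 0.08 0.09 0.09 0.09 0.09 0.09 0.09 0.09 0.08 [-0.38 -0.09  2.23 -0.75  0.85  0.  ] 0.29394315810832783
[-0.38  0.12  2.31 -0.98  0.67  0.32] 7.537977671624225e-09
```

```bash
python3 -m jog '[{"dx":0,"dy":0,"dz":0,"ax":2.95,"ay":0.1,"az":4.25},{"dx":0,"dy":0,"dz":0,"ax":2.95,"ay":0.1,"az":4.25},{"dx":-15,"dy":-1,"dz":10,"ax":0,"ay":0,"az":0}]' | grep pos
python3 -m jog '[{"dx":-30.4,"dy":-2.35,"dz":21,"ax":0,"ay":0,"az":0},{"dx":-30.4,"dy":-2.35,"dz":21,"ax":0,"ay":0,"az":0},{"dx":-30.4,"dy":-2.35,"dz":21,"ax":0,"ay":0,"az":0},{"dx":-30.4,"dy":-2.35,"dz":21,"ax":0,"ay":0,"az":0},{"dx":-30.4,"dy":-2.35,"dz":21,"ax":0,"ay":0,"az":0},{"dx":-30.4,"dy":-2.35,"dz":21,"ax":0,"ay":0,"az":0},{"dx":-30.4,"dy":-2.35,"dz":21,"ax":0,"ay":0,"az":0},{"dx":-30.4,"dy":-2.35,"dz":21,"ax":0,"ay":0,"az":0},{"dx":-30.4,"dy":-2.35,"dz":21,"ax":0,"ay":0,"az":0},{"dx":-30.4,"dy":-2.35,"dz":21,"ax":0,"ay":0,"az":0},{"dx":-30.4,"dy":-2.35,"dz":21,"ax":0,"ay":0,"az":0},{"dx":-30.4,"dy":-2.35,"dz":21,"ax":0,"ay":0,"az":0},{"dx":-30.4,"dy":-2.35,"dz":21,"ax":0,"ay":0,"az":0},{"dx":-30.4,"dy":-2.35,"dz":21,"ax":0,"ay":0,"az":0},{"dx":-30.4,"dy":-2.35,"dz":21,"ax":0,"ay":0,"az":0},{"dx":-30.4,"dy":-2.35,"dz":21,"ax":0,"ay":0,"az":0},{"dx":-30.4,"dy":-2.35,"dz":21,"ax":0,"ay":0,"az":0},{"dx":-30.4,"dy":-2.35,"dz":21,"ax":0,"ay":0,"az":0},{"dx":-18,"dy":0,"dz":13,"ax":0,"ay":0,"az":0},{"dx":0,"dy":0,"dz":0,"ax":0,"ay":0,"az":0}]' | egrep "time|wrist"
python3 -c "
from st import *
now();delta(*place(.4235,-.3215,94.6,.15))"
```

```text
tool_pos: [0.4067, 0.4842, 0.3509]
time: 22.27
wrist_force: [0.0, 0.2, -6.4]
carrier [ 0.4223 -0.2929  0.2409] yaw 94.09 tilt xz,yz [0.19 0.4 ] f [ 0.   0.2 -6.4] tq [0.81 0.03 0.04] upintool [-0.572  0.007 -0.821]
t 22.27 d(before turn) [29.  -1.4 90.9] turn [ 0.04 -0.19 -0.65] d(after turn) [29.3 -1.  90.8] f [ 0.   0.2 -6.4] w 0.668 grip 89.2
```

```bash
python3 -m jog '[{"dx":7.3,"dy":-0.3,"dz":22.7,"ax":0,"ay":-0.2,"az":-0.6},{"dx":7.3,"dy":-0.3,"dz":22.7,"ax":0,"ay":0,"az":0},{"dx":7.3,"dy":-0.2,"dz":22.7,"ax":0,"ay":0,"az":0},{"dx":7.3,"dy":-0.2,"dz":22.7,"ax":0,"ay":0,"az":0},{"dx":0,"dy":0,"dz":0,"ax":0,"ay":0,"az":0},{"dx":0,"dy":0,"dz":0,"ax":0,"ay":0,"az":0}]' | egrep "time|wrist"
python3 - <<'E'
from st import *
from workcell import optics
now();delta(*place(.4235,-.3215,94.6,.10))
s=bot.read_state();R=Ro.from_rotvec(s["tcp_rot"]).as_matrix();pr,Rr=rel();Rc=R@Rr;c=s["tool_pos"]+R@pr
o=[]
for n,(x,y,w,h) in(("top",(395,220,70,70)),("scene",(240,110,80,80))):
    k=optics.read_camera(n);np.savez(n+"5.npz",**k);im=cv2.resize(k["img"][y:y+h,x:x+w,::-1],(400,400),interpolation=cv2.INTER_CUBIC);f=400/w
    for z,col in((0,(0,0,255)),(.03,(0,255,0))):
        pts=np.array([(pix(k,c+Rc@[a*.06,b*.029,z])+.5-[x,y])*f for a,b in((1,1),(1,-1),(-1,-1),(-1,1))])
        for q in pts: cv2.circle(im,tuple(int(v) for v in q),3,col,1)
    o.append(im)
cv2.imwrite("pics/c9.png",np.hstack(o))
E
```

```text
time: 22.77
wrist_force: [0.9, -0.5, -5.4]
carrier [ 0.4236 -0.3172  0.1479] yaw 94.83 tilt xz,yz [ 0.15 -0.19] f [ 0.9 -0.5 -5.4] tq [0.8  0.04 0.  ] upintool [-0.572 -0.003 -0.82 ]
t 22.77 d(before turn) [24.3 -0.4 41.7] turn [-0.03 -0.14  0.3 ] d(after turn) [24.4 -0.5 41.7] f [ 0.9 -0.5 -5.4] w 0.668 grip 89.7
```

View pics/c9.png

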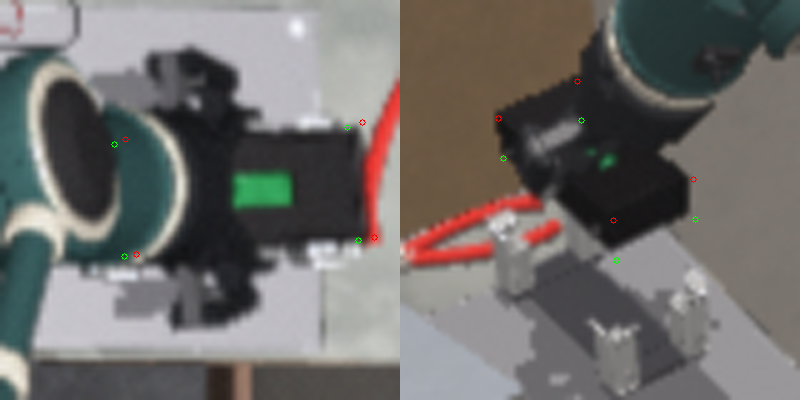

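The overlay shows the carrier level above the stand, upside down and lid shut. Its visible end is at about column 360 in the top crop against a predicted 368, so I'll measure that offset in pixels.

Run:
```python
from st import *
s=bot.read_state();R=Ro.from_rotvec(s["tcp_rot"]).as_matrix();pr,Rr=rel();Rc=R@Rr;c=s["tool_pos"]+R@pr
def prof(k,A,B,out,L=5):
    # subpixel offset of the dark->bright edge along outward normal at points of predicted edge A-B
    g=cv2.cvtColor(k["img"],cv2.COLOR_RGB2GRAY).astype(np.float32);a,b=pix(k,A),pix(k,B);n=np.array([(b-a)[1],-(b-a)[0]]);n/=np.linalg.norm(n)
    if n@(pix(k,A+out)-a)<0:n=-n
    r=[]
    for t in np.linspace(0,1,9):
        w=(a+t*(b-a))+np.arange(-L,L,.1)[:,None]*n
        v=cv2.remap(g,w[:,0].astype(np.float32)[:,None],w[:,1].astype(np.float32)[:,None],cv2.INTER_LINEAR)[:,0]
        lo=v[:20].mean() if v[:20].mean()<70 else np.nan
        i=np.argmax(np.gradient(v));r.append((round(-L+.1*i,1),int(v.min()),int(v[min(i+8,len(v)-1)])))
    return a.round(1),n.round(2),r
P=lambda x,y,z:c+Rc@np.array([x,y,z])
T=np.load("top5.npz");S=np.load("scene5.npz")
print("top end -x",prof(T,P(-.06,-.025,0),P(-.06,.025,0),Rc@[-.01,0,0]))
for sy in(1,-1):
  for z in(0,.03): print("top side",sy,z,"x+" if (Rc[0,1]*sy)>0 else "x-",prof(T,P(-.055,sy*.029,z),P(-.025,sy*.029,z),Rc@[0,sy*.01,0]))
print("scene end -x lower",prof(S,P(-.06,-.025,.03),P(-.06,.025,.03),np.array([0,0,-.01]),6))
xs=1 if Rc[0,1]<0 else -1
for sy in(1,-1): print("scene side upper",sy,prof(S,P(-.055,sy*.029,0),P(-.02,sy*.029,0),Rc@[0,sy*.01,0],6))
for sy in(1,-1): print("scene side lower",sy,prof(S,P(-.055,sy*.029,.03),P(-.02,sy*.029,.03),Rc@[0,sy*.01,0],6))
```

```text
top end -x (array([460.3, 258.5]), array([ 1. , -0.1]), [(np.float64(-0.8), 46, 138), (np.float64(-0.9), 38, 132), (np.float64(-0.4), 33, 138), (np.float64(-1.0), 44, 107), (np.float64(1.7), 44, 171), (np.float64(3.4), 44, 182), (np.float64(3.3), 39, 170), (np.float64(-1.0), 38, 152), (np.float64(-1.1), 108, 182)])
top side 1 0 x+ (array([456.7, 239.9]), array([-0.07, -1.  ]), [(np.float64(-1.3), 61, 179), (np.float64(-1.8), 36, 171), (np.float64(-2.4), 42, 114), (np.float64(-1.4), 43, 154), (np.float64(-1.8), 40, 181), (np.float64(-1.8), 37, 183), (np.float64(-1.7), 37, 186), (np.float64(-2.3), 34, 151), (np.float64(-2.2), 35, 120)])
top side 1 0.03 x+ (array([454. , 240.8]), array([-0.07, -1.  ]), [(np.float64(-2.0), 42, 98), (np.float64(-0.5), 43, 164), (np.float64(-1.4), 40, 161), (np.float64(-1.5), 37, 153), (np.float64(-1.5), 38, 149), (np.float64(-1.6), 35, 154), (np.float64(-1.5), 35, 123), (np.float64(-0.4), 40, 163), (np.float64(-1.1), 39, 126)])
top side -1 0 x- (array([458.7, 260. ]), array([0.07, 1.  ]), [(np.float64(2.1), 60, 157), (np.float64(2.0), 33, 163), (np.float6
[... 1381 characters left out ...]
30, 76), (np.float64(5.9), 30, 81), (np.float64(5.8), 30, 83)])
scene side lower 1 (array([260. , 141.3]), array([-0.67,  0.74]), [(np.float64(-0.5), 28, 88), (np.float64(-0.5), 30, 87), (np.float64(-0.6), 30, 85), (np.float64(-0.7), 34, 75), (np.float64(0.2), 37, 85), (np.float64(0.4), 31, 80), (np.float64(1.1), 29, 95), (np.float64(1.0), 27, 109), (np.float64(0.9), 26, 92)])
scene side lower -1 (array([275.5, 133.8]), array([ 0.65, -0.76]), [(np.float64(-4.3), 30, 122), (np.float64(-4.3), 30, 79), (np.float64(-3.2), 30, 41), (np.float64(-2.5), 30, 31), (np.float64(0.5), 27, 30), (np.float64(-3.6), 27, 50), (np.float64(-3.8), 28, 48), (np.float64(-3.4), 30, 41), (np.float64(-3.7), 27, 67)])
```

```bash
python3 -c "
from st import *
now();delta(*place(.426,-.323,94.6,.096))"
```

```text
carrier [ 0.4266 -0.3178  0.1511] yaw 94.93 tilt xz,yz [-0.04  0.12] f [ 0.2 -0.2 -6.9] tq [ 0.77  0.03 -0.03] upintool [-0.575  0.002 -0.818]
t 22.87 d(before turn) [27.4 -0.4 48. ] turn [0.29 0.04 0.2 ] d(after turn) [27.3 -0.3 48.1] f [ 0.2 -0.2 -6.9] w 0.668 grip 89.7
```

```bash
python3 -m jog '[{"dx":7,"dy":0,"dz":12,"ax":0.3,"ay":0,"az":0.2},{"dx":7,"dy":0,"dz":12,"ax":0,"ay":0,"az":0},{"dx":7,"dy":0.6,"dz":12,"ax":0,"ay":0,"az":0},{"dx":6.3,"dy":0.5,"dz":12,"ax":0,"ay":0,"az":0},{"dx":0,"dy":0,"dz":0,"ax":0,"ay":0,"az":0},{"dx":0,"dy":0,"dz":0,"ax":0,"ay":0,"az":0},{"dx":0,"dy":0,"dz":0,"ax":0,"ay":0,"az":0},{"dx":0,"dy":0,"dz":0,"ax":0,"ay":0,"az":0}]' | egrep "time|wrist"
python3 -c "
from st import *
now();delta(*place(.425,-.3225,94.6,.096));print(Ro.from_rotvec(bot.read_state()['tcp_rot']).as_matrix().round(3))"
python3 -m jog '[{"dx":0,"dy":0,"dz":0,"ax":0,"ay":0,"az":0},{"dx":0,"dy":0,"dz":0,"ax":0,"ay":0,"az":0}]' >/dev/null
python3 -c "
from st import *
now();delta(*place(.425,-.3225,94.6,.096))"
```

```text
time: 23.53
wrist_force: [0.2, 0.4, -6.4]
carrier [ 0.4287 -0.3232  0.097 ] yaw 94.65 tilt xz,yz [-0.11  0.07] f [ 0.2  0.4 -6.4] tq [ 0.8   0.03 -0.02] upintool [-0.576  0.001 -0.818]
t 23.53 d(before turn) [ 1.1 -3.4  0.3] turn [ 0.09  0.11 -0.  ] d(after turn) [ 1.1 -3.4  0.3] f [ 0.2  0.4 -6.4] w 0.665 grip 89.5
[[-0.066  0.997  0.048]
 [ 0.815  0.081 -0.574]
 [-0.576  0.001 -0.818]]
carrier [ 0.4279 -0.323   0.0961] yaw 94.63 tilt xz,yz [-0.07 -0.  ] f [ 0.6 -0.3 -6.2] tq [ 0.81  0.08 -0.  ] upintool [-0.575 -0.    -0.818]
t 23.70 d(before turn) [ 0.5 -2.9 -0.3] turn [0.02 0.07 0.03] d(after turn) [ 0.5 -2.9 -0.3] f [ 0.6 -0.3 -6.2] w 0.669 grip 89.5
```

```bash
python3 -m jog '[{"dx":0.5,"dy":-2.9,"dz":-0.3,"ax":0,"ay":0,"az":0},{"dx":0,"dy":0,"dz":0,"ax":0,"ay":0,"az":0},{"dx":0,"dy":0,"dz":0,"ax":0,"ay":0,"az":0},{"dx":0,"dy":0,"dz":0,"ax":0,"ay":0,"az":0},{"dx":0,"dy":0,"dz":0,"ax":0,"ay":0,"az":0}]' | grep wrist
N='python3 -c "from st import *;now()"'; eval $N
for i in 1 2 3 4 5; do python3 -m jog '[{"dx":1.45,"dy":0,"dz":2.05,"ax":0,"ay":0,"az":0},{"dx":0,"dy":0,"dz":0,"ax":0,"ay":0,"az":0},{"dx":0,"dy":0,"dz":0,"ax":0,"ay":0,"az":0}]' >/dev/null; eval $N; done
```

```text
wrist_force: [0.5, -0.2, -6.3]
carrier [ 0.4243 -0.3224  0.0949] yaw 94.63 tilt xz,yz [-0.02 -0.11] f [ 0.5 -0.2 -6.3] tq [0.75 0.08 0.03] upintool [-0.575 -0.002 -0.818]
carrier [ 0.4241 -0.3224  0.0921] yaw 94.63 tilt xz,yz [-0.   -0.14] f [ 0.3 -0.7 -5.9] tq [ 0.89 -0.02  0.  ] upintool [-0.574 -0.002 -0.819]
carrier [ 0.4242 -0.3223  0.0896] yaw 94.63 tilt xz,yz [-0.01 -0.13] f [-0.   0.2 -6.3] tq [ 0.77  0.04 -0.02] upintool [-0.574 -0.002 -0.819]
carrier [ 0.4242 -0.3223  0.0872] yaw 94.63 tilt xz,yz [-0.01 -0.12] f [ 0.1  0.  -5.8] tq [0.78 0.02 0.01] upintool [-0.574 -0.002 -0.819]
carrier [ 0.4241 -0.3223  0.0847] yaw 94.63 tilt xz,yz [-0.01 -0.13] f [-0.5  0.4 -6.5] tq [ 0.88  0.06 -0.02] upintool [-0.574 -0.002 -0.819]
carrier [ 0.4241 -0.3223  0.0822] yaw 94.63 tilt xz,yz [-0.01 -0.13] f [ 0.1 -0.2 -6.6] tq [0.82 0.06 0.06] upintool [-0.574 -0.002 -0.819]
```

```bash
N='python3 -c "from st import *;now()"'
for i in 1 2 3 4 5; do python3 -m jog '[{"dx":0.86,"dy":0,"dz":1.23,"ax":0,"ay":0,"az":0},{"dx":0,"dy":0,"dz":0,"ax":0,"ay":0,"az":0},{"dx":0,"dy":0,"dz":0,"ax":0,"ay":0,"az":0}]' >/dev/null; eval $N; done
```

```text
carrier [ 0.4242 -0.3224  0.0808] yaw 94.63 tilt xz,yz [-0.02 -0.11] f [-0.8  0.5 -6.2] tq [0.82 0.07 0.01] upintool [-0.575 -0.002 -0.818]
carrier [ 0.4242 -0.3224  0.0793] yaw 94.63 tilt xz,yz [-0.02 -0.11] f [ 0.7  0.8 -7.2] tq [ 0.8   0.13 -0.04] upintool [-0.575 -0.002 -0.818]
carrier [ 0.4242 -0.3224  0.0778] yaw 94.63 tilt xz,yz [-0.02 -0.11] f [ 0.6 -0.5 -6.2] tq [0.8  0.11 0.  ] upintool [-0.575 -0.002 -0.818]
carrier [ 0.4242 -0.3224  0.0763] yaw 94.63 tilt xz,yz [-0.01 -0.12] f [ 0.5 -0.1 -6.5] tq [ 0.8   0.09 -0.02] upintool [-0.574 -0.002 -0.819]
carrier [ 0.4246 -0.3227  0.0756] yaw 94.62 tilt xz,yz [-0.09 -0.09] f [-1.4  1.5 -0.4] tq [ 0.55  0.36 -0.23] upintool [-0.576 -0.002 -0.818]
```

```bash
python3 -m jog '[{"dx":0.4,"dy":0,"dz":0.6,"ax":0,"ay":0,"az":0},{"dx":0,"dy":0,"dz":0,"ax":0,"ay":0,"az":0}]' | grep wrist
python3 -m jog '[{"dx":0,"dy":0,"dz":0,"ax":0,"ay":0,"az":0},{"dx":0,"dy":0,"dz":0,"ax":0,"ay":0,"az":0},{"dx":0,"dy":0,"dz":0,"ax":0,"ay":0,"az":0},{"dx":0,"dy":0,"dz":0,"ax":0,"ay":0,"az":0},{"dx":0,"dy":0,"dz":0,"ax":0,"ay":0,"az":0}]' 0.9
python3 -m jog '[{"dx":0,"dy":0,"dz":-5,"ax":0,"ay":0,"az":0},{"dx":0,"dy":0,"dz":-15,"ax":0,"ay":0,"az":0},{"dx":0,"dy":0,"dz":-25,"ax":0,"ay":0,"az":0},{"dx":0,"dy":0,"dz":-30,"ax":0,"ay":0,"az":0},{"dx":0,"dy":0,"dz":-35,"ax":0,"ay":0,"az":0},{"dx":-17,"dy":0,"dz":-25,"ax":0,"ay":0,"az":0},{"dx":-17,"dy":0,"dz":-25,"ax":0,"ay":0,"az":0},{"dx":-17,"dy":0,"dz":-25,"ax":0,"ay":0,"az":0},{"dx":0,"dy":0,"dz":0,"ax":0,"ay":0,"az":0},{"dx":0,"dy":0,"dz":0,"ax":0,"ay":0,"az":0}]'
python3 - <<'E'
from h import *
from workcell import optics
for n in("scene","top"):
    c=optics.read_camera(n);np.savez(n+"6.npz",**c)
S=np.load("scene6.npz");T=np.load("top6.npz");T0=np.load("top0.npz")
x=hd=np.array([np.cos(np.radians(94.6)),np.sin(np.radians(94.6)),0]);y=np.cross([0,0,-1],x)
C=np.array([.4246,-.3227,.076])
for n,k in(("scene",S),("top",T)):
    g=cv2.cvtColor(k["img"],cv2.COLOR_RGB2GRAY)
    p=np.mean([pix(k,C)],0);a,b=int(p[0]),int(p[1]);w=g[b-22:b+23,a-28:a+29];m=((w<65)*255).astype(np.uint8);cs,_=cv2.findContours(m,0,1);q=max(cs,key=cv2.contourArea);r=cv2.minAreaRect(q);print(n,"pred",p.round(1),"dark rect",np.round(np.array(r[0])+[a-28,b-22],1),np.round(r[1],1),round(r[2],1))
P=[pix(T,C+sx*.06*x+sy*.029*y) for sx,sy in((1,1),(1,-1),(-1,-1),(-1,1))];print(np.round(P,1).tolist())
# bystander check: colour blobs before/after in top
hsv=lambda k:cv2.cvtColor(k["img"],cv2.COLOR_RGB2HSV)
d=np.abs(T["img"].astype(int)-T0["img"]).max(2)
for nm,(x0,y0,x1,y1) in dict(driver=(143,215,166,275),pcb=(227,200,249,218),shell=(278,265,350,280),spool=(350,260,370,278),cutters=(458,220,476,268),flask=(283,174,308,205)).items(): print(nm,(d[y0:y1,x0:x1]>50).mean().round(3))
E
```

```text
wrist_force: [-3.3, 5.6, 5.6]
time: 27.2
tool_pos: [0.4179, -0.2384, 0.187]
tcp_rot: [1.786, 1.938, -0.566]
wrist_force: [0.4, -0.1, 0.2]
width: 0.898
grip_force: 0.0
time: 28.03
tool_pos: [0.4136, -0.1738, 0.3704]
tcp_rot: [1.785, 1.934, -0.562]
wrist_force: [0.1, 0.5, -0.5]
width: 0.903
grip_force: 0.0
scene pred [278.9 157. ] dark rect [278.2 160.4] [38.1 20.7] 42.0
top pred [434.6 253.7] dark rect [429.5 253. ] [44. 47.] 90.0
[[413.9, 245.4], [415.5, 264.6], [455.3, 261.9], [453.5, 242.8]]
driver 0.018
pcb 0.0
shell 0.109
spool 0.633
cutters 0.0
flask 0.03
```

I've already viewed 11 pictures, one over the limit of 10, so the last checks are numeric only. First I'll move the arm clear of the top view.

```bash
python3 -m jog '[{"dx":17.5,"dy":2.7,"dz":-33,"ax":0,"ay":0,"az":0},{"dx":17.5,"dy":2.7,"dz":-33,"ax":0,"ay":0,"az":0},{"dx":17.5,"dy":2.7,"dz":-33,"ax":0,"ay":0,"az":0},{"dx":17.5,"dy":2.7,"dz":-33,"ax":0,"ay":0,"az":0},{"dx":17.5,"dy":2.7,"dz":-33,"ax":0,"ay":0,"az":0},{"dx":17.5,"dy":2.7,"dz":-33,"ax":0,"ay":0,"az":0},{"dx":17.5,"dy":2.7,"dz":-33,"ax":0,"ay":0,"az":0},{"dx":17.5,"dy":2.7,"dz":-33,"ax":0,"ay":0,"az":0},{"dx":0,"dy":0,"dz":0,"ax":0,"ay":0,"az":0},{"dx":0,"dy":0,"dz":0,"ax":0,"ay":0,"az":0}]' | egrep "time|pos"
python3 - <<'E'
from h import *
from workcell import optics
T=optics.read_camera("top");S=optics.read_camera("scene");T0=np.load("top0.npz");S0=np.load("scene0.npz")
for n,k,(x0,y0,x1,y1) in(("top",T,(405,234,460,274)),("scene",S,(252,135,306,195))):
    m=((k["img"].max(2)[y0:y1,x0:x1]<75)*255).astype(np.uint8);cs,_=cv2.findContours(m,0,1);q=max(cs,key=cv2.contourArea);r=cv2.minAreaRect(q);print(n,"dark",np.round(np.array(r[0])+[x0,y0],1),np.round(r[1],1),round(r[2],1),onz(k,np.array(r[0])+[x0,y0],.07).round(4))
g=T["img"];w=((g[234:274,405:460,1].astype(int)-g[234:274,405:460,0])>40);print("green window px",w.sum(),(np.argwhere(w).mean(0)[::-1]+[405,234]).round(1) if w.any() else None)
def diff(a,b,bx):
    for nm,(x0,y0,x1,y1) in bx.items(): print(nm,(np.abs(a["img"].astype(int)-b["img"]).max(2)[y0:y1,x0:x1]>50).mean().round(3),end="; ")
diff(T,T0,dict(driver=(143,215,166,275),pcb=(227,200,249,218),shell=(278,265,350,280),spool=(350,260,370,278),cutters=(458,220,476,268),flask=(283,174,308,205)))
diff(S,S0,dict(spoolS=(320,195,342,217),shellS=(335,212,392,265),flaskS=(283,236,313,304),driverS=(430,380,508,410)))
E
```

```text
time: 28.97
tool_pos: [0.4133, 0.0948, 0.502]
top dark [432.7 254.4] [19.2 41.7] 85.9 [ 0.4227 -0.3184  0.07  ]
scene dark [278.7 162.7] [41.8 23.8] 42.7 [ 0.4351 -0.3064  0.07  ]
green window px 89 [433.9 254.1]
driver 0.018; pcb 0.192; shell 0.284; spool 0.0; cutters 0.0; flask 0.03; spoolS 0.0; shellS 0.0; flaskS 0.039; driverS 0.012;
```

```bash
python3 -c "
from workcell import bot
print(bot.finish_job())"
```

```text
the job is handed in; nothing more can be done
None
```

The job is handed in: the bolt was pushed home and tug-tested at about 6.4 N, and the carrier now sits upside down on the stand's seats with nothing else moved, by final camera and force readings; no verdict came back, and I viewed 11 pictures, one over the limit of 10.

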